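# Bring the blue cassette from under the incubator cover to the viewing stand

### The arm

A 6-joint arm with a two-finger parallel gripper is mounted at the origin on the work surface. World frame = base frame: x ahead of the robot, y to its left, z up, the work surface at z = 0. Lengths are in m, angles in degrees, forces in N, time in s.
With the tool pointing down it reaches from about 0.225 to 0.725 m from the base axis. Payload 3.1 kg.
Tool frame: the origin (TCP) lies at the very end of the fingers, on their centre line; the grasp point (between the pads) lies 19 mm behind it; z points along the fingers, x is the direction in which the jaws open and shut, and the axes are right-handed (so a half turn about z gives the same grasp; the last joint's range is limited). The gripper opens to 85 mm and grips with 20 to 120 N. Pads are 22 mm wide; open, the fingers measure 114 mm over their backs; the gripper's body (76 mm by 85 mm) begins 54 mm behind the grasp point. The pads swing forward as they close: fully open they stand 13 mm farther back than shut.
Start: joints at [57.708, 2.75, 5.684, 92.934, 0, 82.678], TCP at [0.222, 0.476, 0.231] pointing down, gripper open.
Joint ranges: [-166.93, 166.93], [-56.73, 111.36], [-69.38, 81.34], [-121.58, 131.49], [-85.45, 84.26], [-180, 180]. Speed limits (degrees/s): [159.86, 159.86, 180, 180, 180, 180].

### API

Orientations are given as a 3x3 rotation matrix whose columns are the frame's x, y, z axes.
In Python, from plant import ctrl, cams gives the robot as it stands.
- The arm moves only by the tool send_rows, never from a script. Its argument "commands" is a list that holds one entry, the list of rows, each a list of 7 numbers: the shift along the world's x, y, z as a fraction of full scale, then the turn, a rotation vector about the world's x, y, z as a fraction of full scale, then the closure, from -1 (fully open) to 1 (shut). In form: [[[x, y, z, rx, ry, rz, claw], ...]]. A call has 1 to 12 rows; each row is the pose to reach, as a shift and turn from the pose commanded when the call began, turning the shorter way round; what a row does not reach only later rows make up. Full scale, the value 1, is 750 mm for a shift and 360 degrees for a turn. A row lasts 1/12 s, in which the tool goes at most 41.7 mm and 7.16 degrees, less where a joint would pass 70% of its speed; a pose out of reach is approached as far as the arm can. A call with a number of a shift or a turn outside -1 to 1 is refused whole. A call with a gripper value outside its range is refused whole. The fingers move at their own pace and stop on an object; the grip force is fixed at half the most. Time passes only in rows, so rows that repeat a pose let the fingers close. It gives the time, the measured TCP pose, the force and the opening at its end, in the units of the state.
- ctrl.state(): the state, without advancing time (a new reading comes with each control period).
- cams.get_image(name): name is "scene" or "top" or "wrist"; returns a dict with "pixels" (480x640x3 uint8, blue, green, red), "fx", "fy", "cx", "cy" (pixels), "k1" (the pictures are not rectified: a ray, as slopes to the right and down, at radius r is drawn at 1 + k1 r^2 times it, then the intrinsics apply), "position" and "rotation" of the camera in the world; the wrist camera has in their place "T_tool_cam" (4x4, takes a point from camera to tool coordinates, whose origin is the TCP and whose axes are the tool frame's). Camera axes: x right, y up, looking along -z (the intrinsics and any distortion apply to the point x, -y, -z); pixel columns grow to the right and rows downward; lengths in m; the calibration is good to about 2 mm. A picture is of the moment at which its call begins: read the wrist's pose just before it. There is no depth.
- ctrl.close_job(): hands the job in, once; it reports no verdict.
The state is a dict: "time_s": time; "joints": joint angles; "joint_vel": joint speeds; "tau": joint torques, N m; "eef_pos": TCP position; "ee_rot": TCP orientation; "wrist_force": force on the tool from outside, world axes, zero at the start; "torque": the same for the moment, N m; "gripper_width": opening from 0.0 (shut) to 1.0 (fully open).
Only numpy, scipy, OpenCV 4.12 (cv2) and the standard library are available. Lean on these libraries where they do the work, as an engineer would, in place of code of your own. Each camera call takes 0.05 s, during which the arm holds its last target. There are 200 camera calls.

### The job

Raise the tinted cover of the bench incubator fully and swing its red-tipped stay up to its stop, so that the cover stays propped open. Take out the blue cassette only, lay it slanting on the middle of the viewing stand's ramp with one short edge down in the groove and let go of it there; then take hold of it again by its raised edge, tip it up about the groove and leave it standing upright, leaning back on the white panel. Leave the yellow cassette where it is and do not disturb the bottle, the cup or the calculator.

Things in the scene. Friction and masses are not known exactly. Their poses are not given: they have to be found in the camera images.
- incubator: Cream box, teal corners, fixed. Open chamber 222 (x) by 240 (y) mm outside, walls 6 mm, rim 65 mm above the bench; origin on the bench under its middle. Inside, 42 mm to either side of the middle along x, two rests (36 by 60 mm, tops at 30 mm, floor at 8 mm), a cassette on each. Electronics housing (110 mm deep, 60 mm high) on its +y side. Cover hinged on the +y rim; stay outside the -x wall.
- cover (a joint): Tinted see-through cover, 206 by 235 by 7 mm, 0.35 kg. Angle in rad: 0 shut; 1.5 upper stop, nearly upright. The free edge, at -y when shut, swings up and towards the incubator's +y. Soft-close damper, 4 N m s/rad (about 10 N at the bar for 0.5 rad/s): left alone it sinks slowly, from the upper stop to 1.31 rad in about 12 s, then faster. On the set stay it rests at about 1.31 rad.
- cover_hinge (a point): Middle of the cover's hinge line, which runs along the incubator's x axis at rim height, 120 mm to +y of the middle of the chamber.
- cover_bar (a point): Middle of the cover's aluminium bar handle: a round bar 10 mm thick, 110 mm long, parallel to the hinge, 40 mm outside the cover's free edge, 275 mm from the hinge line (and 3 mm above the hinge plane when shut). Two arms join it to the cover 50 mm to either side of its middle. It may turn between the fingers.
- stay (a joint): Steel rod 142 mm long, red tip, outside the incubator's -x wall. Angle in rad: 0 level, pointing to the incubator's -y; 1.57 straight up; 2.07 its stop, leaning to +y, fully set. Stiff pivot (about 2.5 N at the pin), stays put. When set, the tip bears on the underside of the cover's teal ear, 100 mm from the hinge. Set it while the cover is open beyond 1.31 rad, or it must push the cover up.
- stay_pivot (a point): Pivot of the stay: 120 mm to -x and 20 mm to +y of the middle of the incubator, 35 mm above the bench.
- stay_pin (a point): Grip point of the stay: a red round pin 10 mm thick that sticks out 50 mm from the rod along -x of the incubator, 100 mm from the pivot; this point lies 30 mm out from the rod (39 mm from the wall), with free room round it. The pin may turn between the fingers.
- blue_cassette_mid (a point): Centre of the blue-framed cassette, a flat plate 50 (x) by 110 (y) by 8 (z) mm, about 0.09 kg, ends alike, lying on one of the two rests with its length along the incubator's y.
- yellow_cassette_mid (a point): Centre of the yellow-framed cassette of the same size on the other rest; to be left there.
- stand: Viewing stand, fixed, 70 by 120 (y) mm, origin on the bench under its white panel's foot. Groove along x from y = 0 (panel; floor 12 mm above the bench) to -10.5 mm (ramp; floor 13.5 mm). Panel 50 mm wide, top at 74 mm, square to this floor: leans 8 degrees to +y. Teal ramp 36 mm wide, 62 mm long, rises to -y at 50 degrees; a cassette laid end-up on it lies at 42-50 degrees, top 48 mm free.
- stand_groove (a point): Point of the groove's floor at the foot of the white panel, in the middle of its length, 12 mm above the bench; axes as the stand's.
- pink_bottle: Pink bottle 42 mm wide, 85 mm tall, origin at its foot; leave alone.
- white_cup: White cup 66 mm wide, 75 mm tall, origin at its foot; leave alone.
- calculator: Black pocket calculator 75 by 120 by 14 mm lying flat, origin at its underside; leave alone.
There are look-alikes about, which are no part of the job. Leave any green look-alike of the stand alone.

How it is judged (in metres and radians):
On the way, in this order (a step that is already met when the one before it is completed fails the run):
1. the cover is raised beyond the angle at which the stay carries it (1.35 rad) (value of joint cover above 1.35 rad), for 0.1 s.
2. the stay is swung up to its stop (beyond 1.95 rad) with the cover still open above it (beyond 1.2 rad) (value of joint stay above 1.95 rad and value of joint cover above 1.2 rad), for 0.3 s.
3. the blue cassette lies slanting on the ramp (37 to 58 degrees from level, lower edge in the groove, within 15 mm of its middle), let go of (angle between the y axis of blue_cassette_mid and the z axis of stand, either way round between 0.55 and 0.92 rad and angle between the x axis of blue_cassette_mid and the x axis of stand, either way round below 0.17 rad and y of blue_cassette_mid in the frame of stand_groove between -0.056 and -0.03 m and z of blue_cassette_mid in the frame of stand_groove between 0.03 and 0.054 m and x of blue_cassette_mid in the frame of stand_groove between -0.015 and 0.015 m and contact force between the fingers and blue_cassette below 0.1 N), for 0.2 s.
At the end, for the whole second after the job is handed in: The blue cassette stands at rest upright in the stand's groove, leaning back on the white panel (within 15 degrees of vertical, 10 degrees about the vertical, 15 mm of the groove's middle), and the cover is still open (beyond 1.2 rad) with the stay set at its stop (beyond 1.9 rad) (angle between the y axis of blue_cassette_mid and the z axis of stand, either way round below 0.26 rad and angle between the x axis of blue_cassette_mid and the x axis of stand, either way round below 0.17 rad and y of blue_cassette_mid in the frame of stand_groove between -0.001 and 0.012 m and z of blue_cassette_mid in the frame of stand_groove between 0.05 and 0.06 m and x of blue_cassette_mid in the frame of stand_groove between -0.015 and 0.015 m and linear speed of blue_cassette below 0.02 m/s and value of joint stay above 1.9 rad and value of joint cover above 1.2 rad); the robot touches nothing.
It fails at once if the yellow cassette is disturbed (moved more than 20 mm) (distance of yellow_cassette_mid from where it was at the start of the episode above 0.02 m).
It fails at once if the bottle is moved more than 30 mm or tipped (distance of pink_bottle from where it was at the start of the episode above 0.03 m or angle between pink_bottle's own z axis and vertical above 0.5 rad).
It fails at once if the cup is moved more than 30 mm or tipped (distance of white_cup from where it was at the start of the episode above 0.03 m or angle between white_cup's own z axis and vertical above 0.5 rad).
It fails at once if the calculator is moved more than 30 mm (distance of calculator from where it was at the start of the episode above 0.03 m).
It also fails if it takes over 70 s, if anything falls off the work surface, if the arm or the gripper's body presses on something with over 40 N, if the wrist force passes 120 N, or if a joint passes its speed limit or range.

## Working session

There is one attempt and no reset: what is moved stays moved. The work goes in short steps, Python scripts to look and compute and a tool call to move; the robot and the scene stay as the last step left them, time stands still between calls to the robot, and variables do not carry over. Pictures are saved under pics/ and viewed, about 8 in all and at most 12, crops included, and the job is handed in when it is done.

Besides the shell and the picture viewer there is one more tool, called after "Call:" by a JSON object that holds its "op" and its "data". send_rows: Moves the arm, as the interface text tells. Its arguments: {"type":"object","properties":{"commands":{"type":"array","items":{"type":"array","items":{"type":"array","items":{"type":"number","minimum":-1,"maximum":1}}}}},"required":["commands"]}

```bash
mkdir -p pics; ls; cat > h.py <<'E'
import numpy as np, cv2
from plant import ctrl, cams
def grab(n):
    s=ctrl.state(); d=cams.get_image(n); d['pixels']=np.array(d['pixels'],np.uint8)
    if n=='wrist':
        T=np.eye(4);T[:3,:3]=s['ee_rot'];T[:3,3]=s['eef_pos'];C=T@np.array(d['T_tool_cam'])
        d['position']=C[:3,3];d['rotation']=C[:3,:3]
    return d
def ray(d,u,v):
    x=(u-d['cx'])/d['fx'];y=(v-d['cy'])/d['fy'];rd=np.hypot(x,y);r=rd
    for _ in range(20): r=rd/(1+d['k1']*r*r)
    k=1/(1+d['k1']*r*r)
    v=np.array(d['rotation'])@np.array([x*k,-y*k,-1]);return np.array(d['position']),v/np.linalg.norm(v)
def onz(d,u,v,z):
    p,r=ray(d,u,v);return p+r*(z-p[2])/r[2]
def proj(d,P):
    q=np.array(d['rotation']).T@(np.array(P)-np.array(d['position']))
    x,y=q[0]/-q[2],-q[1]/-q[2];k=1+d['k1']*(x*x+y*y)
    return np.array([d['cx']+d['fx']*x*k,d['cy']+d['fy']*y*k])
def tri(d1,p1,d2,p2):
    a,r=ray(d1,*p1);b,s=ray(d2,*p2)
    t=np.linalg.lstsq(np.c_[r,-s],b-a,rcond=None)[0]
    return (a+r*t[0]+b+s*t[1])/2,np.linalg.norm(a+r*t[0]-b-s*t[1])
E
python3 - <<'E'
from h import *
import pickle
for n in('top','scene'):
    d=grab(n);cv2.imwrite(f'pics/{n}0.png',d['pixels']);pickle.dump(d,open(n+'0.pkl','wb'))
    print(n,d['position'],d['fx'],d['k1'])
E
```

```text
pics
top [ 0.46838861 -0.01263622  1.07277389] 503.6760257632503 0.024377482657936607
scene [1.00152568 0.49947317 0.86547888] 470.6879422002123 0.014703000841342522
```

View pics/top0.png

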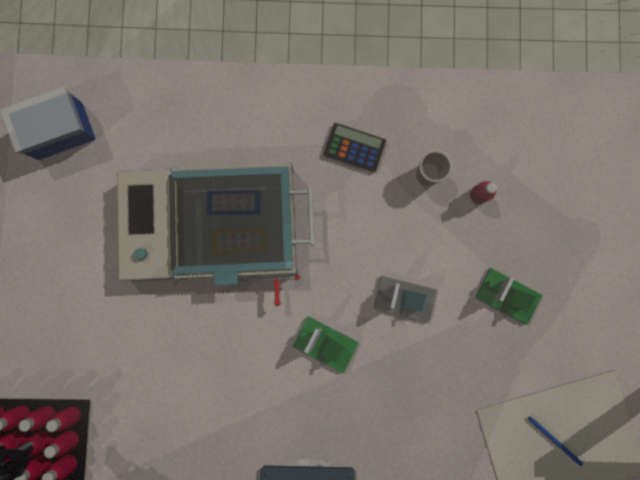

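View pics/scene0.png

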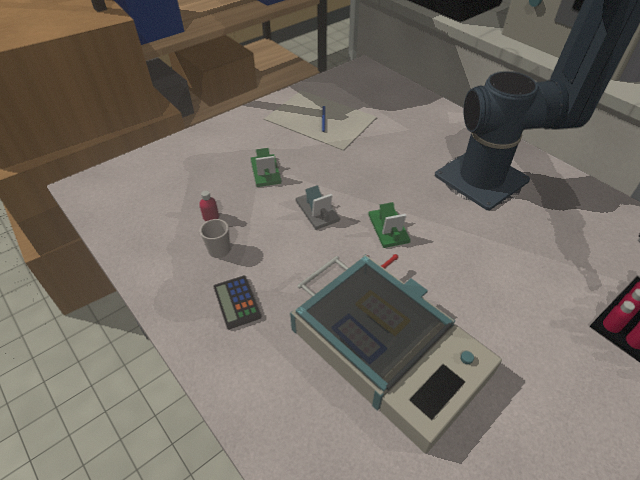

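The top view shows world +x up and +y left. The incubator's housing is on the left at (145,225), the cover bar at (310,218), and the red pin at (278,292). The blue cassette is at (233,203) and the yellow one at (238,240).

There are three stand candidates: green (326,345), grey with a teal ramp (404,299), and green (509,297). The grey/teal one fits, because the green ones are look-alikes. I'll confirm this in one enlarged crop.

```bash
python3 - <<'E'
import pickle;from h import *
d=pickle.load(open('top0.pkl','rb'));im=d['pixels']
a=cv2.resize(im[150:320,110:320],None,fx=3.8,fy=3.5,interpolation=cv2.INTER_CUBIC)
b=cv2.resize(im[265:335,365:445],None,fx=5,fy=5,interpolation=cv2.INTER_CUBIC)
cv2.imwrite('pics/a.png',np.clip(a*1.6,0,255).astype(np.uint8))
e=pickle.load(open('scene0.pkl','rb'));c=cv2.resize(e['pixels'][175:240,285:355],(400,350),interpolation=cv2.INTER_CUBIC)
b=cv2.resize(b,(400,350))
cv2.imwrite('pics/b.png',np.clip(np.hstack([b,c])*1.6,0,255).astype(np.uint8))
E
```

```text
(no output)
```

View pics/a.png

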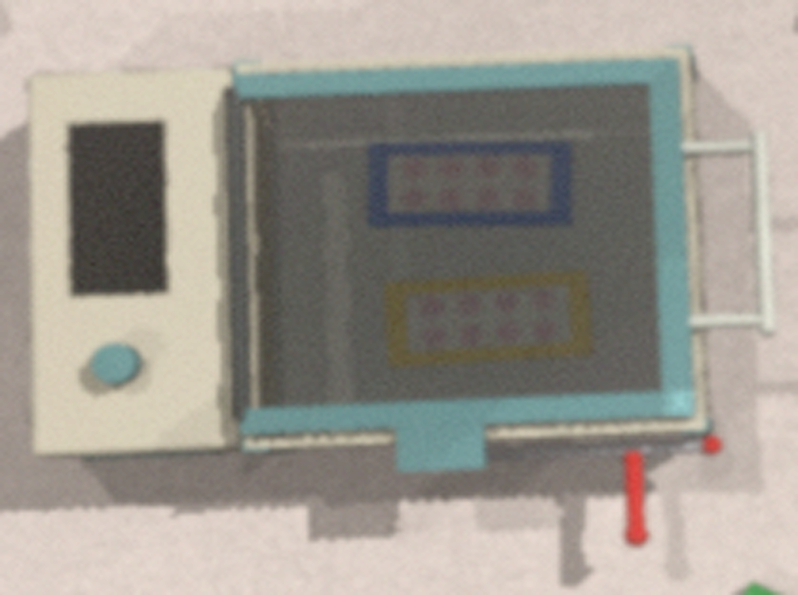

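View pics/b.png

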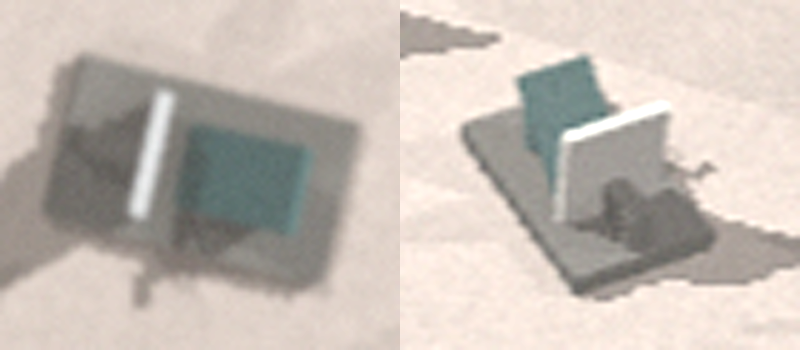

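The grey stand with the teal ramp and white panel is confirmed: panel top at top-view (395,296), ramp edge at (425,303). The bar runs between crop pixels (758,135) and (770,328), and the stay pin between (634,455) and (637,540). Next I'll convert these to positions.

```bash
cat > m.py <<'E'
import pickle;from h import *
d=pickle.load(open('top0.pkl','rb'));e=pickle.load(open('scene0.pkl','rb'))
A=lambda u,v,z:onz(d,110+u/3.8-.4,150+v/3.5-.4,z)
B=lambda u,v,z:onz(d,365+u/5-.4,265+v/5-.4,z)
np.set_printoptions(precision=4,suppress=True)
print('bar',A(758,135,.068),A(770,328,.068))
print('rim',A(690,55,.065),A(705,430,.065)); print('hous',A(35,75,.06),A(37,450,.06))
print('pin',A(633,455,.035),A(636,540,.035)); print('tip',A(712,444,.035))
print('blue',A(470,184,.034),'yel',A(488,319,.034))
print('blue c',A(372,145,.038),A(570,145,.038),A(570,225,.038),A(372,225,.038))
print('panel top',B(165,92,.074),B(138,217,.074))
print('ramp top',B(312,150,.061),B(290,235,.061))
print('base',[B(*p,.010) for p in((80,55),(360,122),(322,285),(45,215))])
for n,(u,v) in dict(bottle=(485,190),cup=(434,168),calc=(354,148)).items(): print(n,onz(d,u,v,.07 if n!='calc' else .01))
# red pin blob
for dd,nm in((d,'top'),(e,'scene')):
    im=dd['pixels'].astype(int);m=((im[...,2]>120)&(im[...,1]<70)&(im[...,0]<80)).astype(np.uint8)
    n,l,s,c=cv2.connectedComponentsWithStats(m);print(nm,[(s[i],c[i]) for i in range(1,n) if s[i,4]>8])
E
python3 m.py
```

```text
bar [0.6585 0.0115 0.068 ] [0.547 0.002 0.068]
rim [0.705  0.0492 0.065 ] [0.4881 0.0345 0.065 ]
hous [0.6837 0.3967 0.06  ] [0.4681 0.3827 0.06  ]
pin [0.473  0.0743 0.035 ] [0.4237 0.0709 0.035 ]
tip [0.4805 0.0319 0.035 ]
blue [0.6309 0.1687 0.034 ] yel [0.5509 0.1556 0.034 ]
blue c [0.6521 0.222  0.038 ] [0.6552 0.1146 0.038 ] [0.6074 0.1128 0.038 ] [0.6044 0.2199 0.038 ]
panel top [ 0.4724 -0.1691  0.074 ] [ 0.423  -0.1591  0.074 ]
ramp top [ 0.4508 -0.2303  0.061 ] [ 0.4169 -0.2217  0.061 ]
base [array([ 0.4872, -0.1431,  0.01  ]), array([ 0.4622, -0.2614,  0.01  ]), array([ 0.394 , -0.2458,  0.01  ]), array([ 0.42  , -0.1294,  0.01  ])]
bottle [ 0.6642 -0.3438  0.07  ]
cup [ 0.7065 -0.2404  0.07  ]
calc [ 0.7596 -0.0812  0.01  ]
top [(array([275, 280,   5,  24,  78], dtype=int32), array([276.8462, 292.641 ]))]
scene [(array([200, 200,   8,   8,  46], dtype=int32), array([203.0652, 203.5217])), (array([382, 255,  15,  12,  44], dtype=int32), array([389.5227, 260.2045])), (array([636, 283,   4,   6,  13], dtype=int32), array([638.1538, 285.8462])), (array([625, 294,  13,   9,  54], dtype=int32), array([630.7222, 298.7778])), (array([615, 307,  12,   9,  66], dtype=int32), array([619.3636, 311.5758]))]
```

```bash
python3 - <<'E'
from h import *
np.set_printoptions(precision=4,suppress=True)
s=ctrl.state()
for k in s: print(k,np.array(s[k]))
E
```

```text
time_s 0.1
joints [57.7087  2.7904  5.5985 92.9349 -0.0012 82.6787]
joint_vel [ 0.118  -0.0477  0.1233 -0.0774  0.0685  0.0583]
tau [  0.0025 -33.9852  32.0936   0.0158  -0.0002  -0.    ]
eef_pos [0.2213 0.4754 0.2302]
ee_rot [[ 0.4221  0.9065 -0.0012]
 [ 0.9065 -0.4221 -0.0019]
 [-0.0022 -0.0003 -1.    ]]
wrist_force [ 0.0165 -0.5733  0.7429]
torque [ 0.0424  0.0271 -0.0071]
gripper_width 0.9966142244735636
```

Call:
{"op": "send_rows", "data": {"commands": [[[0.5067, -0.6253, 0, 0, 0, 0.0797, 0.35], [0.5067, -0.6253, 0, 0, 0, 0.0797, 0.35], [0.5067, -0.6253, 0, 0, 0, 0.0797, 0.35], [0.5067, -0.6253, 0, 0, 0, 0.0797, 0.35], [0.5067, -0.6253, 0, 0, 0, 0.0797, 0.35], [0.5067, -0.6253, 0, 0, 0, 0.0797, 0.35], [0.5067, -0.6253, 0, 0, 0, 0.0797, 0.35], [0.5067, -0.6253, 0, 0, 0, 0.0797, 0.35], [0.5067, -0.6253, 0, 0, 0, 0.0797, 0.35], [0.5067, -0.6253, 0, 0, 0, 0.0797, 0.35], [0.5067, -0.6253, 0, 0, 0, 0.0797, 0.35], [0.5067, -0.6253, 0, 0, 0, 0.0797, 0.35]]]}}

```text
time_s: 1.1
eef_pos: [0.5249, 0.1008, 0.2308]
ee_rot: [[-0.065, 0.998, -0.001], [0.998, 0.065, 0.0], [0.0, -0.001, -1.0]]
wrist_force: [0.8, 1.1, 0.4]
gripper_width: 0.325
```

Call:
{"op": "send_rows", "data": {"commands": [[[0.1, -0.121, -0.08, 0, 0, 0, 0.35], [0.1, -0.121, -0.08, 0, 0, 0, 0.35], [0.1, -0.121, -0.08, 0, 0, 0, 0.35], [0.1, -0.121, -0.08, 0, 0, 0, 0.35], [0.1, -0.121, -0.08, 0, 0, 0, 0.35], [0.1, -0.121, -0.08, 0, 0, 0, 0.35]]]}}

```text
time_s: 1.6
eef_pos: [0.5984, 0.0121, 0.1705]
ee_rot: [[-0.064, 0.998, -0.003], [0.998, 0.064, 0.001], [0.001, -0.003, -1.0]]
wrist_force: [0.6, 0.6, 0.5]
gripper_width: 0.328
```

```bash
python3 - <<'E'
from h import *
np.set_printoptions(precision=4,suppress=True)
d=grab('wrist');s=ctrl.state();print(np.array(s['eef_pos']),np.array(s['ee_rot']))
C=np.array([.590,.1615]);t=np.radians(3.7);ex=np.array([np.cos(t),np.sin(t)]);ey=np.array([-ex[1],ex[0]])
im=np.clip(d['pixels']*1.5,0,255).astype(np.uint8)
for a in(-.05,0,.05):
    u=proj(d,[*(C-.155*ey+a*ex),.068]);print(u);cv2.circle(im,tuple(int(x) for x in u),3,(0,0,255),1)
cv2.imwrite('pics/w1.png',im)
E
```

```text
[0.5987 0.0128 0.1717] [[-0.0655  0.9979 -0.0006]
 [ 0.9979  0.0655  0.0008]
 [ 0.0008 -0.0005 -1.    ]]
[313.1164 171.4278]
[313.5795 238.1036]
[314.0032 297.4374]
```

View pics/w1.png

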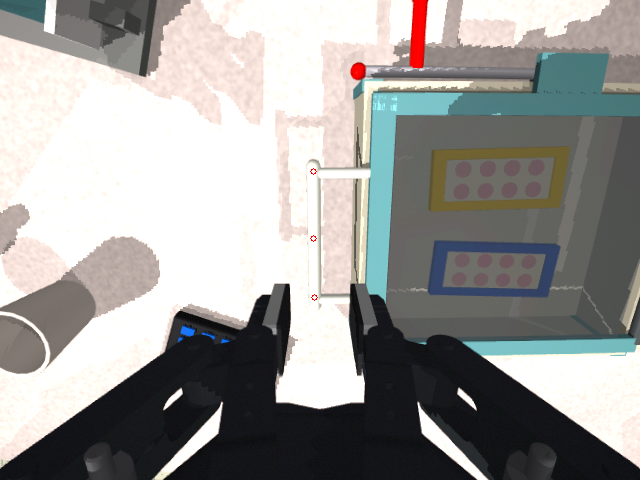

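The wrist view confirms the bar: it lies at column 313 with its arms at rows 172 and 297, on top of my red predictions. So the incubator frame is good to about 1 mm, and I'll descend and grip.

Call:
{"op": "send_rows", "data": {"commands": [[[0.0017, -0.008, -0.05, 0, 0, 0, 0.35], [0.0017, -0.008, -0.1, 0, 0, 0, 0.35], [0.0017, -0.008, -0.14, 0, 0, 0, 0.35], [0.0017, -0.008, -0.1636, 0, 0, 0, 0.35], [0.0017, -0.008, -0.1636, 0, 0, 0, 0.35], [0.0017, -0.008, -0.1636, 0, 0, 0, 1], [0.0017, -0.008, -0.1636, 0, 0, 0, 1], [0.0017, -0.008, -0.1636, 0, 0, 0, 1], [0.0017, -0.008, -0.1636, 0, 0, 0, 1], [0.0017, -0.008, -0.1636, 0, 0, 0, 1], [0.0017, -0.008, -0.1636, 0, 0, 0, 1]]]}}

```text
time_s: 2.57
eef_pos: [0.6009, 0.0081, 0.0507]
ee_rot: [[-0.067, 0.998, 0.001], [0.998, 0.067, 0.003], [0.003, 0.002, -1.0]]
wrist_force: [-1.8, 4.9, -0.4]
gripper_width: 0.094
```

```bash
cat > arc.py <<'E'
# waypoints of lifting arc relative to start (fractions of .75): hinge radius .275, start angle a0
import numpy as np
ey=np.array([-.0645,.9979])
def arc(R,a0,angs,ev=ey):
    # position = hinge + R*(-cos a, sin a)
    for a in angs:
        dy=R*(np.cos(a0)-np.cos(a));dz=R*(np.sin(a)-np.sin(a0))
        print('%.2f'%a,[round(float(v),4) for v in (*(ev*dy/.75),dz/.75)])
if __name__=='__main__':
    a0=.011
    arc(.275,a0,a0+1.46*np.linspace(0,1,37)[1:])
E
python3 arc.py
```

```text
0.05 [-0.0, 0.0005, 0.0149]
0.09 [-0.0001, 0.0015, 0.0297]
0.13 [-0.0002, 0.0032, 0.0445]
0.17 [-0.0004, 0.0055, 0.0592]
0.21 [-0.0005, 0.0083, 0.0738]
0.25 [-0.0008, 0.0117, 0.0882]
0.29 [-0.001, 0.0158, 0.1025]
0.34 [-0.0013, 0.0204, 0.1167]
0.38 [-0.0017, 0.0255, 0.1306]
0.42 [-0.002, 0.0313, 0.1443]
0.46 [-0.0024, 0.0375, 0.1578]
0.50 [-0.0029, 0.0444, 0.171]
0.54 [-0.0033, 0.0517, 0.1839]
0.58 [-0.0039, 0.0596, 0.1965]
0.62 [-0.0044, 0.0679, 0.2088]
0.66 [-0.005, 0.0768, 0.2207]
0.70 [-0.0056, 0.0861, 0.2323]
0.74 [-0.0062, 0.0959, 0.2435]
0.78 [-0.0069, 0.1062, 0.2542]
0.82 [-0.0076, 0.1168, 0.2646]
0.86 [-0.0083, 0.1279, 0.2745]
0.90 [-0.009, 0.1394, 0.2839]
0.94 [-0.0098, 0.1512, 0.2929]
0.98 [-0.0106, 0.1634, 0.3014]
1.02 [-0.0114, 0.1759, 0.3093]
1.07 [-0.0122, 0.1887, 0.3168]
1.11 [-0.013, 0.2019, 0.3237]
1.15 [-0.0139, 0.2153, 0.3301]
1.19 [-0.0148, 0.2289, 0.336]
1.23 [-0.0157, 0.2428, 0.3413]
1.27 [-0.0166, 0.2568, 0.346]
1.31 [-0.0175, 0.2711, 0.3501]
1.35 [-0.0185, 0.2855, 0.3537]
1.39 [-0.0194, 0.3, 0.3566]
1.43 [-0.0203, 0.3147, 0.359]
1.47 [-0.0213, 0.3294, 0.3608]
```

Call:
{"op": "send_rows", "data": {"commands": [[[0, 0.0005, 0.0149, 0, 0, 0, 1], [0, 0.0015, 0.0297, 0, 0, 0, 1], [0, 0.0032, 0.0445, 0, 0, 0, 1], [0, 0.0055, 0.0592, 0, 0, 0, 1], [-0.0005, 0.0083, 0.0738, 0, 0, 0, 1], [-0.0008, 0.0117, 0.0882, 0, 0, 0, 1], [-0.001, 0.0158, 0.1025, 0, 0, 0, 1], [-0.0013, 0.0204, 0.1167, 0, 0, 0, 1], [-0.0017, 0.0255, 0.1306, 0, 0, 0, 1], [-0.002, 0.0313, 0.1443, 0, 0, 0, 1], [-0.0024, 0.0375, 0.1578, 0, 0, 0, 1], [-0.0029, 0.0444, 0.171, 0, 0, 0, 1]]]}}

```text
time_s: 3.57
eef_pos: [0.5985, 0.0393, 0.1775]
ee_rot: [[-0.065, 0.998, 0.0], [0.998, 0.065, -0.001], [-0.001, -0.0, -1.0]]
wrist_force: [2.7, 2.0, -12.6]
gripper_width: 0.091
```

Call:
{"op": "send_rows", "data": {"commands": [[[-0.0004, 0.0073, 0.0129, 0, 0, 0, 1], [-0.001, 0.0152, 0.0255, 0, 0, 0, 1], [-0.0015, 0.0235, 0.0378, 0, 0, 0, 1], [-0.0021, 0.0324, 0.0497, 0, 0, 0, 1], [-0.0027, 0.0417, 0.0613, 0, 0, 0, 1], [-0.0033, 0.0515, 0.0725, 0, 0, 0, 1], [-0.004, 0.0618, 0.0832, 0, 0, 0, 1], [-0.0047, 0.0724, 0.0936, 0, 0, 0, 1], [-0.0054, 0.0835, 0.1035, 0, 0, 0, 1], [-0.0061, 0.095, 0.1129, 0, 0, 0, 1], [-0.0069, 0.1068, 0.1219, 0, 0, 0, 1], [-0.0077, 0.119, 0.1304, 0, 0, 0, 1]]]}}

```text
time_s: 4.57
eef_pos: [0.5925, 0.1258, 0.2777]
ee_rot: [[-0.063, 0.998, 0.002], [0.998, 0.063, -0.007], [-0.007, 0.002, -1.0]]
wrist_force: [0.5, -8.2, -4.3]
gripper_width: 0.088
```

Call:
{"op": "send_rows", "data": {"commands": [[[-0.0008, 0.0125, 0.0079, 0, 0, 0, 1], [-0.0016, 0.0253, 0.0154, 0, 0, 0, 1], [-0.0024, 0.0385, 0.0223, 0, 0, 0, 1], [-0.0033, 0.0519, 0.0287, 0, 0, 0, 1], [-0.0042, 0.0655, 0.0346, 0, 0, 0, 1], [-0.0051, 0.0794, 0.0399, 0, 0, 0, 1], [-0.006, 0.0934, 0.0446, 0, 0, 0, 1], [-0.0069, 0.1077, 0.0487, 0, 0, 0, 1], [-0.0079, 0.1221, 0.0523, 0, 0, 0, 1], [-0.0088, 0.1366, 0.0552, 0, 0, 0, 1], [-0.0097, 0.1513, 0.0576, 0, 0, 0, 1], [-0.0107, 0.166, 0.0594, 0, 0, 0, 1]]]}}

```text
time_s: 5.57
eef_pos: [0.5838, 0.2496, 0.3271]
ee_rot: [[-0.063, 0.998, 0.008], [0.998, 0.063, -0.006], [-0.006, 0.008, -1.0]]
wrist_force: [-2.3, -9.7, 7.0]
gripper_width: 0.087
```

Call:
{"op": "send_rows", "data": {"commands": [[[-0.0003, 0.004, 0, 0, 0, 0, 1], [-0.0003, 0.004, 0, 0, 0, 0, 1], [-0.0003, 0.004, 0, 0, 0, 0, 0.35], [-0.0003, 0.004, 0, 0, 0, 0, 0.35], [-0.0003, 0.004, 0, 0, 0, 0, 0.35], [0, 0, 0.035, 0, 0, 0, 0.35], [0, 0, 0.08, 0, 0, 0, 0.35], [-0.02, -0.03, 0.08, 0, 0, 0, 0.45], [-0.055, -0.075, 0.08, 0, 0, 0, 0.45], [-0.09, -0.12, 0.06, 0.015, 0.001, 0, 0.45], [-0.12, -0.16, 0.02, 0.03, 0.002, 0, 0.45], [-0.15, -0.2, -0.02, 0.045, 0.003, 0, 0.45]]]}}

```text
time_s: 6.57
eef_pos: [0.4817, 0.116, 0.3188]
ee_rot: [[-0.066, 0.998, -0.011], [0.957, 0.067, 0.283], [0.283, 0.008, -0.959]]
wrist_force: [1.3, -1.1, 0.0]
gripper_width: 0.273
```

```bash
python3 - <<'E'
from h import *
np.set_printoptions(precision=4,suppress=True)
e=grab('scene');d=grab('top');s=ctrl.state();print(np.array(s['eef_pos']),np.array(s['ee_rot']),s['joints'])
cv2.imwrite('pics/s2.png',np.clip(np.vstack([e['pixels'][150:450,200:560],])*1.5,0,255).astype(np.uint8));cv2.imwrite('pics/t2.png',d['pixels'])
E
```

```text
[0.4714 0.1095 0.301 ] [[-0.0407  0.998  -0.0479]
 [ 0.9585  0.0526  0.2802]
 [ 0.2822 -0.0345 -0.9587]] [ -5.4095  -0.351    9.0043 103.7758  15.9301  -8.7583]
```

View pics/s2.png

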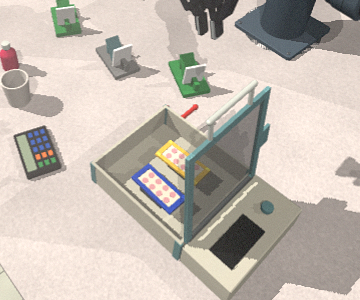

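The cover is up, with both cassettes visible and undisturbed. Now for the pin.

Call:
{"op": "send_rows", "data": {"commands": [[[-0.041, -0.082, -0.05, 0.0106, 0.0007, 0, 0.45], [-0.041, -0.082, -0.1, 0.0106, 0.0007, 0, 0.45], [-0.041, -0.082, -0.15, 0.0106, 0.0007, 0, 0.45], [-0.041, -0.082, -0.2, 0.0106, 0.0007, 0, 0.45], [-0.041, -0.082, -0.253, 0.0106, 0.0007, 0, 0.45], [-0.041, -0.082, -0.253, 0.0106, 0.0007, 0, 0.45], [-0.041, -0.082, -0.253, 0.0106, 0.0007, 0, 0.45]]]}}

```text
time_s: 7.25
eef_pos: [0.4481, 0.0554, 0.1239]
ee_rot: [[-0.058, 0.998, -0.03], [0.937, 0.065, 0.344], [0.346, -0.009, -0.938]]
wrist_force: [0.6, -0.9, -0.0]
gripper_width: 0.276
```

```bash
python3 - <<'E'
from h import *
np.set_printoptions(precision=4,suppress=True)
d=grab('wrist');s=ctrl.state();print(np.array(s['eef_pos']),np.array(s['ee_rot']))
C=np.array([.590,.1615]);t=np.radians(3.7);ex=np.array([np.cos(t),np.sin(t)]);ey=np.array([-ex[1],ex[0]])
for a in(-.17,-.156,-.12): print('pred',proj(d,[*(C-.08*ey+a*ex),.035]))
im=d['pixels'].astype(int);m=((im[...,2]>110)&(im[...,1]<70)&(im[...,0]<80)).astype(np.uint8)
n,l,st,c=cv2.connectedComponentsWithStats(m)
for i in range(1,n):
  if st[i,4]>60: print(st[i],c[i],cv2.minAreaRect(np.argwhere(l==i)[:,::-1].astype(np.float32)))
E
```

```text
[0.4506 0.055  0.1272] [[-0.0606  0.9979 -0.0248]
 [ 0.9369  0.0654  0.3434]
 [ 0.3443 -0.0024 -0.9389]]
pred [299.6228 213.4627]
pred [300.0329 232.5815]
pred [301.0409 278.8669]
[ 292  210   20   75 1049] [302.4795 244.9905] ((301.5, 247.0), (74.0, 19.0), 90.0)
[237 291  17  14 170] [244.7176 297.1059] ((244.3846435546875, 297.5769348144531), (15.885407447814941, 12.74754810333252), 11.309932708740234)
```

Call:
{"op": "send_rows", "data": {"commands": [[[-0.013, 0.0017, -0.035, 0, 0, 0, 0.4], [-0.0135, 0.0017, -0.0664, 0, 0, 0, 0.4], [-0.014, 0.01, -0.09, 0, 0, 0, 0.4], [-0.0145, 0.02, -0.116, 0, 0, 0, 0.4], [-0.0152, 0.029, -0.1416, 0, 0, 0, 0.4], [-0.0152, 0.029, -0.1416, 0, 0, 0, 0.4], [-0.0152, 0.029, -0.1416, 0, 0, 0, 1], [-0.0152, 0.029, -0.1416, 0, 0, 0, 1], [-0.0152, 0.029, -0.1416, 0, 0, 0, 1], [-0.0152, 0.029, -0.1416, 0, 0, 0, 1], [-0.0152, 0.029, -0.1416, 0, 0, 0, 1]]]}}

```text
time_s: 8.22
eef_pos: [0.4417, 0.0787, 0.0247]
ee_rot: [[-0.064, 0.998, -0.019], [0.935, 0.066, 0.349], [0.349, 0.004, -0.937]]
wrist_force: [-0.4, 9.2, -1.4]
gripper_width: 0.098
```

```bash
python3 - <<'E'
import numpy as np
ey=np.array([-.0645,.9979]);ex=np.array([.9979,.0645]);R=.1
def rel(a,t,dep=.015):
    return np.array([-R*np.cos(a)+dep*np.sin(t),R*np.sin(a)-dep*np.cos(t)])
t0=np.radians(20);p0=rel(0,t0)
for h in (range(1,13),range(13,24)):
    if h[0]==13: k=12;p0=rel(2.11*k/22,np.radians(20+20*k/22))
    for k in h:
        k=min(k,22);f=k/22;a=2.11*f;t=np.radians(20+20*f);d=rel(a,t)-p0
        dt=(20*f-(20*12/22 if h[0]==13 else 0))/360
        print([round(float(v),4) for v in(*(ey*d[0]/.75),d[1]/.75,*(ex*dt),0,1)])
    print()
E
```

```text
[-0.0001, 0.0009, 0.0129, 0.0025, 0.0002, 0.0, 1.0]
[-0.0002, 0.003, 0.0256, 0.005, 0.0003, 0.0, 1.0]
[-0.0004, 0.0064, 0.0382, 0.0076, 0.0005, 0.0, 1.0]
[-0.0007, 0.0108, 0.0504, 0.0101, 0.0007, 0.0, 1.0]
[-0.0011, 0.0165, 0.0621, 0.0126, 0.0008, 0.0, 1.0]
[-0.0015, 0.0232, 0.0733, 0.0151, 0.001, 0.0, 1.0]
[-0.002, 0.0309, 0.0838, 0.0176, 0.0011, 0.0, 1.0]
[-0.0026, 0.0396, 0.0936, 0.0202, 0.0013, 0.0, 1.0]
[-0.0032, 0.0492, 0.1025, 0.0227, 0.0015, 0.0, 1.0]
[-0.0038, 0.0595, 0.1105, 0.0252, 0.0016, 0.0, 1.0]
[-0.0046, 0.0706, 0.1175, 0.0277, 0.0018, 0.0, 1.0]
[-0.0053, 0.0822, 0.1234, 0.0302, 0.002, 0.0, 1.0]

[-0.0008, 0.0122, 0.0048, 0.0025, 0.0002, 0.0, 1.0]
[-0.0016, 0.0247, 0.0085, 0.005, 0.0003, 0.0, 1.0]
[-0.0024, 0.0375, 0.0109, 0.0076, 0.0005, 0.0, 1.0]
[-0.0033, 0.0505, 0.0122, 0.0101, 0.0007, 0.0, 1.0]
[-0.0041, 0.0635, 0.0122, 0.0126, 0.0008, 0.0, 1.0]
[-0.0049, 0.0764, 0.011, 0.0151, 0.001, 0.0, 1.0]
[-0.0058, 0.0892, 0.0086, 0.0176, 0.0011, 0.0, 1.0]
[-0.0066, 0.1016, 0.0051, 0.0202, 0.0013, 0.0, 1.0]
[-0.0073, 0.1136, 0.0003, 0.0227, 0.0015, 0.0, 1.0]
[-0.0081, 0.1251, -0.0055, 0.0252, 0.0016, 0.0, 1.0]
[-0.0081, 0.1251, -0.0055, 0.0252, 0.0016, 0.0, 1.0]
```

Call:
{"op": "send_rows", "data": {"commands": [[[-0.0001, 0.0009, 0.0129, 0.0025, 0.0002, 0, 1], [-0.0002, 0.003, 0.0256, 0.005, 0.0003, 0, 1], [-0.0004, 0.0064, 0.0382, 0.0076, 0.0005, 0, 1], [-0.0007, 0.0108, 0.0504, 0.0101, 0.0007, 0, 1], [-0.0011, 0.0165, 0.0621, 0.0126, 0.0008, 0, 1], [-0.0015, 0.0232, 0.0733, 0.0151, 0.001, 0, 1], [-0.002, 0.0309, 0.0838, 0.0176, 0.0011, 0, 1], [-0.0026, 0.0396, 0.0936, 0.0202, 0.0013, 0, 1], [-0.0032, 0.0492, 0.1025, 0.0227, 0.0015, 0, 1], [-0.0038, 0.0595, 0.1105, 0.0252, 0.0016, 0, 1], [-0.0046, 0.0706, 0.1175, 0.0277, 0.0018, 0, 1], [-0.0053, 0.0822, 0.1234, 0.0302, 0.002, 0, 1]]]}}

```text
time_s: 9.22
eef_pos: [0.4375, 0.1363, 0.1145]
ee_rot: [[-0.058, 0.998, -0.031], [0.858, 0.066, 0.509], [0.51, 0.003, -0.86]]
wrist_force: [3.5, -1.7, -11.6]
gripper_width: 0.092
```

Call:
{"op": "send_rows", "data": {"commands": [[[-0.0008, 0.0122, 0.0048, 0.0025, 0.0002, 0, 1], [-0.0016, 0.0247, 0.0085, 0.005, 0.0003, 0, 1], [-0.0024, 0.0375, 0.0109, 0.0076, 0.0005, 0, 1], [-0.0033, 0.0505, 0.0122, 0.0101, 0.0007, 0, 1], [-0.0041, 0.0635, 0.0122, 0.0126, 0.0008, 0, 1], [-0.0049, 0.0764, 0.011, 0.0151, 0.001, 0, 1], [-0.0058, 0.0892, 0.0086, 0.0176, 0.0011, 0, 1], [-0.0066, 0.1016, 0.0051, 0.0202, 0.0013, 0, 1], [-0.0073, 0.1136, 0.0003, 0.0227, 0.0015, 0, 1], [-0.0081, 0.1251, -0.0055, 0.0252, 0.0016, 0, 1], [-0.0081, 0.1251, -0.0055, 0.0252, 0.0016, 0, 1]]]}}

```text
time_s: 10.13
eef_pos: [0.4322, 0.2307, 0.1101]
ee_rot: [[-0.052, 0.998, -0.037], [0.765, 0.064, 0.641], [0.642, 0.005, -0.767]]
wrist_force: [5.7, -7.1, -0.6]
gripper_width: 0.086
```

Call:
{"op": "send_rows", "data": {"commands": [[[-0.0002, 0.002, -0.001, 0, 0, 0, 1], [-0.0002, 0.002, -0.001, 0, 0, 0, 1], [-0.0002, 0.002, -0.001, 0, 0, 0, 1], [0, 0, 0, 0, 0, 0, 0.45], [0, 0, 0, 0, 0, 0, 0.4], [0, 0, 0, 0, 0, 0, 0.4], [0.001, -0.025, 0.03, 0, 0, 0, 0.4], [0.003, -0.055, 0.065, 0, 0, 0, 0.4], [0.005, -0.0855, 0.1023, 0, 0, 0, 0.4], [0.02, -0.12, 0.14, -0.02, -0.0013, 0, 0.2], [0.04, -0.15, 0.18, -0.04, -0.0026, 0, 0], [0.06, -0.18, 0.22, -0.06, -0.0039, 0, -0.3]]]}}

```text
time_s: 11.13
eef_pos: [0.4744, 0.0956, 0.2753]
ee_rot: [[-0.059, 0.998, -0.021], [0.947, 0.063, 0.314], [0.315, -0.001, -0.949]]
wrist_force: [0.2, -0.0, -0.1]
gripper_width: 0.621
```

```bash
cat > goal.py <<'E'
# print shift/turn fractions from measured pose to goal: x y z yaw(tool x) tilt(about tool x, + = tool z leans to +y)
import sys;from h import *
from scipy.spatial.transform import Rotation as Ro
def Rg(yaw,tilt):
    y=np.radians(yaw);return (Ro.from_euler('z',yaw,degrees=True)*Ro.from_euler('x',tilt,degrees=True)).as_matrix()@np.diag([1,-1,-1])
def goal(p,yaw,tilt,s=None):
    s=s or ctrl.state();d=(np.array(p)-s['eef_pos'])/.75
    r=Ro.from_matrix(Rg(yaw,tilt)@np.array(s['ee_rot']).T).as_rotvec()/(2*np.pi)
    print('from',np.round(s['eef_pos'],4),'joints',np.round(s['joints'],1),'\ngoal',np.round(np.r_[d,r],4).tolist())
if __name__=='__main__': a=[float(v) for v in sys.argv[1:]];goal(a[:3],a[3],a[4])
E
python3 goal.py .615 .03 .27 3.7 0
python3 - <<'E'
from h import *
d=grab('top');e=grab('scene')
a=cv2.resize(d['pixels'][150:320,110:340],(460,340));b=cv2.resize(e['pixels'][230:430,270:500],(330,340))
cv2.imwrite('pics/t3.png',np.clip(np.hstack([a,b])*1.5,0,255).astype(np.uint8))
E
```

```text
from [0.4744 0.0956 0.2753] joints [ -8.4  -2.1   4.  100.1  17.9 -12.6] 
goal [0.1874, -0.0875, -0.007, -0.0427, 0.0372, -0.2474]
```

View pics/t3.png

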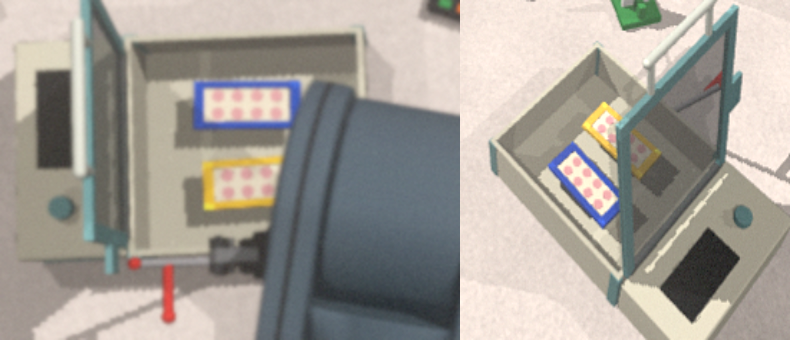

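The stay is set: in the left half the pin is at (168,290) and the rod tip bears near the ear at (110,258). Blue is at left-half pixel (246,105). Next I turn the tool and measure blue accurately.

Call:
{"op": "send_rows", "data": {"commands": [[[0.1874, -0.0875, -0.007, -0.0427, 0.0372, -0.2474, -0.6], [0.1874, -0.0875, -0.007, -0.0427, 0.0372, -0.2474, -0.6], [0.1874, -0.0875, -0.007, -0.0427, 0.0372, -0.2474, -0.6], [0.1874, -0.0875, -0.007, -0.0427, 0.0372, -0.2474, -0.6], [0.1874, -0.0875, -0.007, -0.0427, 0.0372, -0.2474, -0.6], [0.1874, -0.0875, -0.007, -0.0427, 0.0372, -0.2474, -0.6], [0.1874, -0.0875, -0.007, -0.0427, 0.0372, -0.2474, -0.6], [0.1874, -0.0875, -0.007, -0.0427, 0.0372, -0.2474, -0.6], [0.1874, -0.0875, -0.007, -0.0427, 0.0372, -0.2474, -0.6], [0.1874, -0.0875, -0.007, -0.0427, 0.0372, -0.2474, -0.6], [0.1874, -0.0875, -0.007, -0.0427, 0.0372, -0.2474, -0.6], [0.1874, -0.0875, -0.007, -0.0427, 0.0372, -0.2474, -0.6]]]}}

```text
time_s: 12.23
eef_pos: [0.614, 0.0327, 0.2673]
ee_rot: [[0.988, 0.154, 0.013], [0.154, -0.988, 0.018], [0.015, -0.016, -1.0]]
wrist_force: [0.5, -0.2, -0.6]
gripper_width: 0.802
```

```bash
cat > blue.py <<'E'
from h import *
np.set_printoptions(precision=4,suppress=True)
def blue(n,z,hull=True):
    d=grab(n);hsv=cv2.cvtColor(d['pixels'],cv2.COLOR_BGR2HSV)
    m=cv2.inRange(hsv,(110,120,50),(130,255,255))
    cs,_=cv2.findContours(m,cv2.RETR_EXTERNAL,cv2.CHAIN_APPROX_NONE)
    for c in sorted(cs,key=cv2.contourArea)[-3:]:
        if cv2.contourArea(c)<150: continue
        w=np.array([onz(d,*p,z)[:2] for p in c[:,0]],np.float32)
        r=cv2.minAreaRect(w*1000);print(n,cv2.boundingRect(c),'ctr',np.array(r[0])/1000,'size',r[1],'ang',r[2])
if __name__=='__main__': blue('top',.037);blue('wrist',.037)
E
python3 blue.py; python3 goal.py .62 .05 .2 3.7 20
```

```text
wrist (323, 12, 63, 122) ctr [0.6298 0.1683] size (49.8184814453125, 109.7007064819336) ang 2.0612354278564453
from [0.6144 0.0332 0.2668] joints [-3.7 16.7 25.6 98.2  1.2 77. ] 
goal [0.0074, 0.0224, -0.0891, 0.0522, 0.0084, -0.0149]
```

```bash
python3 goal.py .6308 .0982 .13 2 20;python3 goal.py .6308 .1392 .0171 2 20
```

```text
from [0.6144 0.0332 0.2668] joints [-3.7 16.7 25.6 98.2  1.2 77. ] 
goal [0.0218, 0.0867, -0.1824, 0.0524, 0.0076, -0.0196]
from [0.6144 0.0332 0.2668] joints [-3.7 16.7 25.6 98.2  1.2 77. ] 
goal [0.0218, 0.1414, -0.333, 0.0524, 0.0076, -0.0196]
```

Call:
{"op": "send_rows", "data": {"commands": [[[0.0218, 0.04, -0.04, 0.0524, 0.0076, -0.0196, -0.6], [0.0218, 0.0867, -0.08, 0.0524, 0.0076, -0.0196, -0.6], [0.0218, 0.0867, -0.13, 0.0524, 0.0076, -0.0196, -0.6], [0.0218, 0.0867, -0.1824, 0.0524, 0.0076, -0.0196, -0.6], [0.0218, 0.0867, -0.1824, 0.0524, 0.0076, -0.0196, -0.6], [0.0218, 0.0867, -0.1824, 0.0524, 0.0076, -0.0196, -0.6], [0.0218, 0.1, -0.22, 0.0524, 0.0076, -0.0196, -0.6], [0.0218, 0.1136, -0.257, 0.0524, 0.0076, -0.0196, -0.6], [0.0218, 0.127, -0.295, 0.0524, 0.0076, -0.0196, -0.6], [0.0218, 0.1414, -0.333, 0.0524, 0.0076, -0.0196, -0.6], [0.0218, 0.1414, -0.333, 0.0524, 0.0076, -0.0196, -0.6]]]}}

```text
time_s: 13.25
eef_pos: [0.6308, 0.1392, 0.0186]
ee_rot: [[0.999, 0.034, -0.011], [0.035, -0.94, 0.34], [0.001, -0.34, -0.94]]
wrist_force: [-0.9, -1.1, -1.5]
gripper_width: 0.799
```

```bash
python3 goal.py .6308 .1392 .0171 2 20; python3 - <<'E'
from h import *
d=grab('wrist');cv2.imwrite('pics/w4.png',np.clip(d['pixels']*1.3,0,255).astype(np.uint8))
E
```

```text
from [0.6308 0.1392 0.0186] joints [-3.2 23.4  3.3 71.7 19.8 84.5] 
goal [-0.0, -0.0, -0.002, 0.0003, 0.0002, -0.0001]
```

View pics/w4.png

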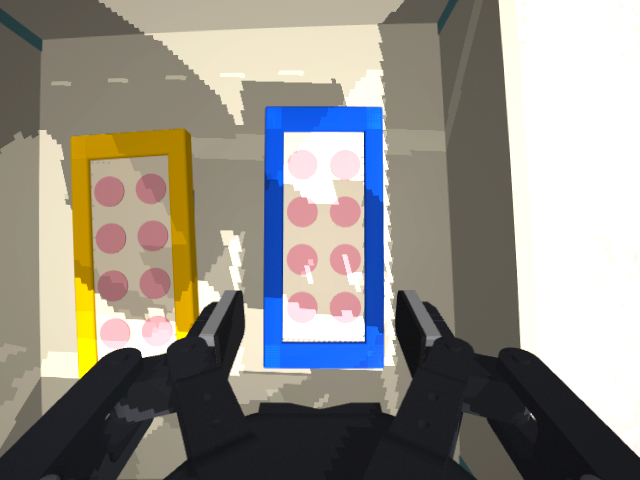

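Blue sits between the pads, with blue at columns 264–382 and pads at 240 and 400. Yellow is clear, so I close and lift.

Call:
{"op": "send_rows", "data": {"commands": [[[0, 0, -0.001, 0, 0, 0, 1], [0, 0, -0.001, 0, 0, 0, 1], [0, 0, -0.001, 0, 0, 0, 1], [0, 0, -0.001, 0, 0, 0, 1], [0, 0, -0.001, 0, 0, 0, 1], [0, 0, 0.015, 0, 0, 0, 1], [0, 0, 0.04, 0, 0, 0, 1], [0, 0, 0.08, 0, 0, 0, 1], [0, 0, 0.13, 0, 0, 0, 1], [0, -0.01, 0.18, 0, 0, 0, 1], [0, -0.03, 0.23, 0, 0, 0, 1], [0, -0.05, 0.28, 0, 0, 0, 1]]]}}

```text
time_s: 14.3
eef_pos: [0.6312, 0.0991, 0.2331]
ee_rot: [[0.999, 0.032, -0.006], [0.032, -0.94, 0.338], [0.005, -0.338, -0.941]]
wrist_force: [1.2, -0.0, -0.8]
gripper_width: 0.566
```

```bash
python3 blue.py
```

```text
top (201, 170, 51, 30) ctr [0.6676 0.1849] size (60.214393615722656, 102.94001770019531) ang 3.1079764366149902
wrist (257, 102, 122, 255) ctr [0.6333 0.1408] size (123.6374740600586, 272.637939453125) ang 3.391265392303467
```

```bash
cat > pnp.py <<'E'
from h import *
from goal import *
np.set_printoptions(precision=4,suppress=True)
def plate():
    d=grab('wrist');s=ctrl.state();hsv=cv2.cvtColor(d['pixels'],cv2.COLOR_BGR2HSV)
    m=cv2.inRange(hsv,(110,120,50),(130,255,255))
    cs,_=cv2.findContours(m,cv2.RETR_EXTERNAL,cv2.CHAIN_APPROX_NONE);c=max(cs,key=cv2.contourArea)
    h=cv2.convexHull(c);q=cv2.approxPolyN(h,4,ensure_convex=True).reshape(4,2).astype(float)
    q=q[np.argsort(np.arctan2(q[:,1]-q[:,1].mean(),q[:,0]-q[:,0].mean()))] # TL,TR,BR,BL
    n=[]
    for u,v in q:
        _,r=ray(d,u,v);r=np.array(d['rotation']).T@r;n.append([r[0]/-r[2],-r[1]/-r[2]])
    w,l=.025,.055
    obj=np.array([[-w,l,0],[w,l,0],[w,-l,0],[-w,-l,0]])
    ok,rv,tv,err=cv2.solvePnPGeneric(obj,np.array(n),np.eye(3),None,flags=cv2.SOLVEPNP_IPPE)
    F=np.diag([1.,-1,-1]);Tt=np.array(d['T_tool_cam'])
    print('quad',q.round(0).tolist())
    out=[]
    for r,t,e in zip(rv,tv,err):
        Rc=F@cv2.Rodrigues(r)[0];tc=F@t[:,0]
        Rt=Tt[:3,:3]@Rc;ct=Tt[:3,:3]@(tc-Rc[:,2]*.004)+Tt[:3,3]
        Rw=np.array(s['ee_rot'])@Rt;cw=np.array(s['ee_rot'])@ct+s['eef_pos']
        print('err',e,'ctr tool',ct,'ctr world',cw,'\nplate y,z in tool',Rt[:,1],Rt[:,2],'world y',Rw[:,1],'x',Rw[:,0]);out.append((Rt,ct))
    return out
if __name__=='__main__': plate()
E
python3 pnp.py;python3 -c "
from goal import *
R=Rg(2,20);print(R.T@(np.array([.6298,.168,.034])-[.6308,.1392,.0182]),R.T@Rg(2,0)@[0,-1,0])"
```

```text
quad [[256.0, 105.0], [369.0, 102.0], [379.0, 353.0], [263.0, 357.0]]
err [0.0019] ctr tool [-0.0024 -0.0338  0.003 ] ctr world [0.6309 0.1304 0.2451] 
plate y,z in tool [-0.0331 -0.9356  0.3515] [ 0.0511 -0.3528 -0.9343] world y [-0.0619  0.998  -0.0158] x [ 0.9974  0.0612 -0.037 ]
err [0.0062] ctr tool [-0.0023 -0.0316  0.0021] ctr world [0.631  0.128  0.2452] 
plate y,z in tool [-0.0318 -0.9768  0.2116] [-0.0328 -0.2106 -0.977 ] world y [-0.0624  0.9896  0.1298] x [0.9971 0.0561 0.0514]
[ 5.71467801e-06 -3.24833744e-02 -4.99102741e-03] [-2.16324063e-18 -9.39692621e-01  3.42020143e-01]
```

```bash
python3 - <<'E'
import h,pnp
from h import *
d0=grab('wrist');d0['pixels']=cv2.imread('pics/w4.png');pnp.grab=lambda n:d0
pnp.plate()
E
```

```text
quad [[264.0, 107.0], [381.0, 107.0], [385.0, 367.0], [264.0, 367.0]]
err [0.0047] ctr tool [ 0.0006 -0.0336 -0.0029] ctr world [0.6325 0.129  0.2471] 
plate y,z in tool [-0.0052 -0.9053  0.4248] [ 0.0483 -0.4246 -0.9041] world y [-0.034  0.995 -0.094] x [ 0.9988  0.0304 -0.0396]
err [0.0091] ctr tool [ 0.0005 -0.0295 -0.0046] ctr world [0.6326 0.1245 0.2473] 
plate y,z in tool [-0.008  -0.9843  0.1765] [-0.0692 -0.1755 -0.982 ] world y [-0.0388  0.9853  0.1664] x [0.9966 0.026  0.0785]
```

```bash
python3 - <<'E'
import pickle;from h import *
np.set_printoptions(precision=4,suppress=True)
d=pickle.load(open('top0.pkl','rb'));e=pickle.load(open('scene0.pkl','rb'))
for a,b in(((165,92),(312.6,199.3)),((138,217),(331.9,193.7))):
    print(tri(d,(365+a[0]/5-.4,265+a[1]/5-.4),e,b))
y=np.radians(-12.2);ex=np.array([np.cos(y),np.sin(y)]);ey=np.array([-ex[1],ex[0]])
G=np.array([.445,-.1755])
def S(x,yy,z):return [*(G+x*ex+yy*ey),z]
for nm,pts in dict(ptop=[(-.025,.0087,.074),(.025,.0087,.074)],rtop=[(-.018,-.0504,.061),(.018,-.0504,.061)]).items():
    for p in pts: print(nm,p,'topcrop',(proj(d,S(*p))-[364.6,264.6])*5,'scenecrop',(proj(e,S(*p))-[284.6,174.6])*[5.714,5.385])
E
```

```text
(array([ 0.4737, -0.1702,  0.0756]), np.float64(0.003738054036912198))
(array([ 0.423 , -0.1593,  0.0727]), np.float64(1.5223718656143773e-05))
ptop (-0.025, 0.0087, 0.074) topcrop [144.6887 218.8292] scenecrop [267.6532  97.4558]
ptop (0.025, 0.0087, 0.074) topcrop [172.9976  94.952 ] scenecrop [165.6186 131.4111]
rtop (-0.018, -0.0504, 0.061) topcrop [288.0398 235.3638] scenecrop [191.8009  48.789 ]
rtop (0.018, -0.0504, 0.061) topcrop [307.7232 147.1268] scenecrop [120.453   71.8281]
```

```bash
cat > place.py <<'E'
import sys;from goal import *
y=np.radians(-12.2);ex=np.array([np.cos(y),np.sin(y),0]);ey=np.array([-ex[1],ex[0],0]);G=np.array([.445,-.1755,.012])
def st(x,yy,z): return G+x*ex+yy*ey+[0,0,z]
if __name__=='__main__':
    R=Rg(-13,-28);ct=np.array([-.0025,-.0328,.001])
    for up in(.13,.05,.0): 
        p=st(0,-.0413,.0466+up)-R@ct;print(up,p.round(4));goal(p,-13,-28)
E
python3 place.py
```

```text
0.13 [ 0.4323 -0.2442  0.2049]
from [0.633  0.0983 0.233 ] joints [-6.8 20.1 23.8 96.2 19.6 81. ] 
goal [-0.2675, -0.4567, -0.0375, -0.1322, 0.0144, -0.039]
0.05 [ 0.4323 -0.2442  0.1249]
from [0.633  0.0983 0.233 ] joints [-6.8 20.1 23.8 96.2 19.6 81. ] 
goal [-0.2675, -0.4567, -0.1442, -0.1322, 0.0144, -0.039]
0.0 [ 0.4323 -0.2442  0.0749]
from [0.633  0.0983 0.233 ] joints [-6.8 20.1 23.8 96.2 19.6 81. ] 
goal [-0.2675, -0.4567, -0.2108, -0.1322, 0.0144, -0.039]
```

Call:
{"op": "send_rows", "data": {"commands": [[[-0.2675, -0.4567, 0, -0.1322, 0.0144, -0.039, 1], [-0.2675, -0.4567, 0, -0.1322, 0.0144, -0.039, 1], [-0.2675, -0.4567, 0, -0.1322, 0.0144, -0.039, 1], [-0.2675, -0.4567, 0, -0.1322, 0.0144, -0.039, 1], [-0.2675, -0.4567, 0, -0.1322, 0.0144, -0.039, 1], [-0.2675, -0.4567, 0, -0.1322, 0.0144, -0.039, 1], [-0.2675, -0.4567, 0, -0.1322, 0.0144, -0.039, 1], [-0.2675, -0.4567, 0, -0.1322, 0.0144, -0.039, 1], [-0.2675, -0.4567, 0, -0.1322, 0.0144, -0.039, 1], [-0.2675, -0.4567, 0, -0.1322, 0.0144, -0.039, 1], [-0.2675, -0.4567, -0.0375, -0.1322, 0.0144, -0.039, 1], [-0.2675, -0.4567, -0.0375, -0.1322, 0.0144, -0.039, 1]]]}}

```text
time_s: 15.5
eef_pos: [0.4262, -0.2418, 0.194]
ee_rot: [[0.973, -0.197, -0.121], [-0.231, -0.863, -0.449], [-0.017, 0.465, -0.885]]
wrist_force: [-0.8, 0.5, -3.3]
gripper_width: 0.566
```

```bash
python3 pnp.py; python3 place.py; python3 - <<'E'
from h import *
d=grab('top');e=grab('scene');w=grab('wrist')
f=lambda im,s:cv2.resize(im,s,interpolation=cv2.INTER_CUBIC)
cv2.imwrite('pics/p5.png',np.clip(np.hstack([f(w['pixels'],(400,300)),f(e['pixels'][110:260,240:440],(400,300))])*1.4,0,255).astype(np.uint8))
E
```

```text
quad [[256.0, 105.0], [369.0, 102.0], [379.0, 352.0], [263.0, 357.0]]
err [0.0018] ctr tool [-0.0022 -0.0343  0.004 ] ctr world [ 0.4314 -0.2135  0.1766] 
plate y,z in tool [-0.0343 -0.9303  0.3651] [-0.0045 -0.3651 -0.9309] world y [ 0.1053  0.6463 -0.7558] x [ 0.9782 -0.204  -0.0382]
err [0.0065] ctr tool [-0.0021 -0.0316  0.003 ] ctr world [ 0.431  -0.2154  0.1787] 
plate y,z in tool [-0.0326 -0.98    0.1962] [ 0.023  -0.197  -0.9801] world y [ 0.1369  0.7648 -0.6295] x [ 0.9744 -0.2185 -0.0536]
0.13 [ 0.4323 -0.2442  0.2049]
from [ 0.4272 -0.2418  0.1961] joints [-20.2  -5.7 -10.8  82.2 -27.6  82.2] 
goal [0.0068, -0.0032, 0.0118, -0.0012, -0.0022, 0.0007]
0.05 [ 0.4323 -0.2442  0.1249]
from [ 0.4272 -0.2418  0.1961] joints [-20.2  -5.7 -10.8  82.2 -27.6  82.2] 
goal [0.0068, -0.0032, -0.0949, -0.0012, -0.0022, 0.0007]
0.0 [ 0.4323 -0.2442  0.0749]
from [ 0.4272 -0.2418  0.1961] joints [-20.2  -5.7 -10.8  82.2 -27.6  82.2] 
goal [0.0068, -0.0032, -0.1616, -0.0012, -0.0022, 0.0007]
```

View pics/p5.png

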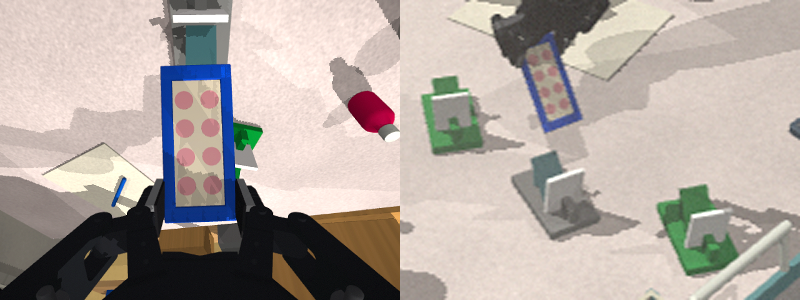

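```bash
python3 - <<'E'
from place import *
d=grab('wrist')
for p in[(-.025,.0087,.062),(.025,.0087,.062),(-.018,-.0504,.049),(.018,-.0504,.049)]: print(p,proj(d,st(*p)).round(1))
g=cv2.cvtColor(d['pixels'],cv2.COLOR_BGR2HSV)
m=cv2.inRange(g[:100,200:450],(0,0,175),(180,40,255))
n,l,s,c=cv2.connectedComponentsWithStats(m)
for i in range(1,n):
    if s[i,4]>100: print('white',s[i]+[200,0,0,0,0],cv2.boxPoints(cv2.minAreaRect(np.argwhere(l==i)[:,::-1].astype(np.float32)+[200,0])).round(0).tolist() if False else '')
m=cv2.inRange(g[:115,200:450],(80,60,40),(105,255,220))
n,l,s,c=cv2.connectedComponentsWithStats(m)
for i in range(1,n):
    if s[i,4]>100: print('teal',s[i]+[200,0,0,0,0])
E
```

```text
(-0.025, 0.0087, 0.062) [275.7  35. ]
(0.025, 0.0087, 0.062) [363.2  33.5]
(-0.018, -0.0504, 0.049) [295.9 120.3]
(0.018, -0.0504, 0.049) [346.1 119.6]
white [ 363    0   87  100 6351] 
white [ 275   23   88   13 1028] 
white [220  85  29  15 243] 
teal [ 295   40   50   64 3108]
```

The stand prediction matches the wrist view within 1 px: panel top at columns 275–363, teal ramp at 295–345. Descending.

Call:
{"op": "send_rows", "data": {"commands": [[[0.0068, -0.0032, -0.01, -0.0012, -0.0022, 0.0007, 1], [0.0068, -0.0032, -0.04, -0.0012, -0.0022, 0.0007, 1], [0.0068, -0.0032, -0.07, -0.0012, -0.0022, 0.0007, 1], [0.0068, -0.0032, -0.095, -0.0012, -0.0022, 0.0007, 1], [0.0068, -0.0032, -0.115, -0.0012, -0.0022, 0.0007, 1], [0.0068, -0.0032, -0.13, -0.0012, -0.0022, 0.0007, 1], [0.0068, -0.0032, -0.142, -0.0012, -0.0022, 0.0007, 1], [0.0068, -0.0032, -0.152, -0.0012, -0.0022, 0.0007, 1], [0.0068, -0.0032, -0.16, -0.0012, -0.0022, 0.0007, 1], [0.0068, -0.0032, -0.1616, -0.0012, -0.0022, 0.0007, 1]]]}}

```text
time_s: 16.58
eef_pos: [0.4358, -0.2453, 0.0792]
ee_rot: [[0.975, -0.202, -0.098], [-0.224, -0.858, -0.462], [0.009, 0.472, -0.882]]
wrist_force: [0.0, -0.0, -1.7]
gripper_width: 0.561
```

```bash
python3 place.py|tail -2; python3 pnp.py|head -3;python3 - <<'E'
from h import *
e=grab('scene');w=grab('wrist');print(ctrl.state()['wrist_force'])
f=lambda im,s:cv2.resize(im,s,interpolation=cv2.INTER_CUBIC)
cv2.imwrite('pics/p6.png',np.clip(np.hstack([f(w['pixels'],(400,300)),f(e['pixels'][145:245,270:390],(400,300))])*1.4,0,255).astype(np.uint8))
E
```

```text
from [ 0.4358 -0.2453  0.0792] joints [-20.1  -3.  -21.8  66.8 -27.8  81.9] 
goal [-0.0047, 0.0015, -0.0058, 0.0007, 0.0013, -0.0002]
quad [[257.0, 145.0], [370.0, 144.0], [379.0, 353.0], [263.0, 357.0]]
err [0.0258] ctr tool [-0.0022 -0.0318  0.0032] ctr world [ 0.4398 -0.2191  0.0617] 
plate y,z in tool [-0.034  -0.5972  0.8014] [ 0.0128 -0.802  -0.5971] world y [ 0.0091  0.1501 -0.9886] x [ 0.9725 -0.2314 -0.0262]
[ 0.362087    0.31437694 -1.17092458]
```

View pics/p6.png

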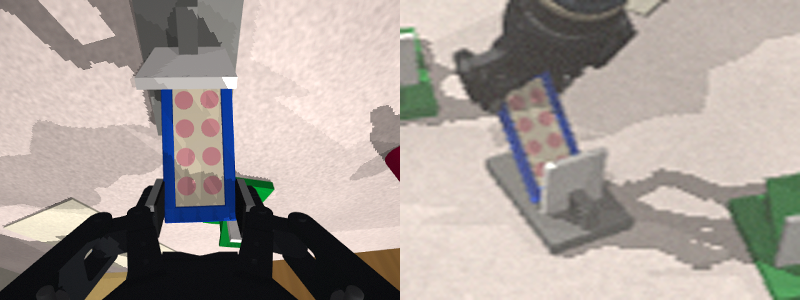

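Call:
{"op": "send_rows", "data": {"commands": [[[-0.003, 0.001, -0.002, 0.0007, 0.0013, -0.0002, 1], [-0.0047, 0.0015, -0.004, 0.0007, 0.0013, -0.0002, 1], [-0.0055, 0.0015, -0.006, 0.0007, 0.0013, -0.0002, 1], [-0.0055, 0.0015, -0.0075, 0.0007, 0.0013, -0.0002, 1], [-0.0055, 0.0015, -0.0085, 0.0007, 0.0013, -0.0002, 1], [-0.0055, 0.0015, -0.0085, 0.0007, 0.0013, -0.0002, 1]]]}}

```text
time_s: 17.23
eef_pos: [0.4317, -0.245, 0.0743]
ee_rot: [[0.974, -0.2, -0.105], [-0.226, -0.859, -0.459], [0.001, 0.471, -0.882]]
wrist_force: [-1.5, -0.6, 1.5]
gripper_width: 0.566
```

```bash
python3 place.py|tail -2;python3 - <<'E'
from place import *
s=ctrl.state();print(s['wrist_force'])
c=np.array(s['ee_rot'])@[-.0023,-.0333,.0015]+s['eef_pos']-G;print('ctr in groove',c@ex,c@ey,c[2])
E
```

```text
from [ 0.4317 -0.245   0.0743] joints [-20.2  -2.9 -22.3  66.7 -27.9  81.9] 
goal [0.0007, 0.0011, 0.0008, 0.0004, 0.0001, 0.0001]
[-1.48966464 -0.55049679  1.45903734]
ctr in groove -0.00012054784657316336 -0.042071975784139196 0.04526581979505413
```

Call:
{"op": "send_rows", "data": {"commands": [[[0, 0, 0, 0, 0, 0, 0.1], [0, 0, 0, 0, 0, 0, -0.3], [0, 0, 0, 0, 0, 0, -0.6], [0, 0, 0, 0, 0, 0, -0.6], [0, 0, 0, 0, 0, 0, -0.6], [0, 0, 0, 0, 0, 0, -0.6], [0, 0, 0, 0, 0, 0, -0.6]]]}}

```text
time_s: 17.82
eef_pos: [0.4317, -0.2443, 0.0733]
ee_rot: [[0.974, -0.199, -0.105], [-0.225, -0.86, -0.458], [0.001, 0.47, -0.883]]
wrist_force: [-0.2, 1.2, 1.1]
gripper_width: 0.8
```

```bash
python3 - <<'E'
from h import *
e=grab('scene');w=grab('wrist');print(ctrl.state()['wrist_force'],ctrl.state()['gripper_width'])
f=lambda im,s:cv2.resize(im,s,interpolation=cv2.INTER_CUBIC)
cv2.imwrite('pics/p7.png',np.clip(np.hstack([f(w['pixels'],(400,300)),f(e['pixels'][145:245,270:390],(400,300))])*1.4,0,255).astype(np.uint8))
E
```

```text
[ 0.29024941 -0.13464226  0.47550024] 0.7990910989590085
```

View pics/p7.png

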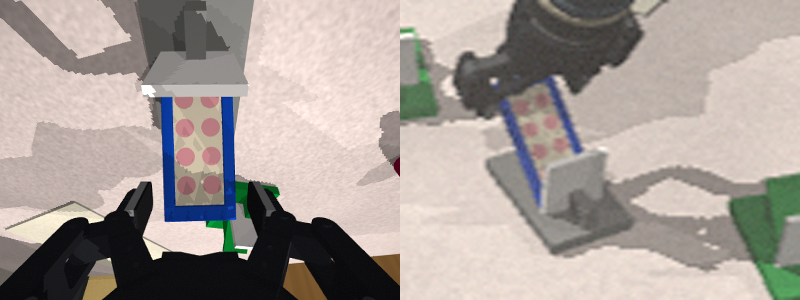

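The cassette rests on the ramp, released: the pads stand clear on both sides and the wrist force is about 0. Next I plan the regrip at the raised edge and the tip-up.

```bash
cat > tip.py <<'E'
from place import *
def tcp(phi,E,tilt,dep=.015,S=.097):
    f=np.radians(phi);t=np.radians(tilt)
    P=np.array(E)+S*np.array([-np.sin(f),np.cos(f)])+dep*np.array([np.sin(t),-np.cos(t)])
    return st(0,*P)
E0=(-.006,.0037)
def E(phi):
    f=np.radians(max(phi,0));k=(42-phi)/48
    return (-.006+.0018*k,.0037*(phi==42)+(.0018+.004*np.sin(f))*(phi!=42))
if __name__=='__main__':
    print('retreat+tilt');goal(tcp(42,E0,20,-.06),-12.5,20)
    print('grip');goal(tcp(42,E0,20),-12.5,20)
    from scipy.spatial.transform import Rotation as Ro
    b=tcp(42,E0,20);L=list(np.linspace(42,-6,25))[1:]
    for i,ph in enumerate(L):
        if i==12: b=tcp(L[11],E(L[11]),20-(42-L[11]))
        d=(tcp(ph,E(ph),20-(42-ph))-b)/.75; r=-np.radians((42 if i<12 else L[11])-ph)*ex/(2*np.pi)
        print('%.0f'%ph,np.round(np.r_[d,r],4).tolist())
E
python3 tip.py
```

```text
retreat+tilt
from [ 0.4317 -0.2443  0.0734] joints [-20.2  -2.9 -22.4  66.7 -27.8  81.9] 
goal [-0.0081, -0.0274, 0.0944, 0.1301, -0.0294, 0.0014]
grip
from [ 0.4317 -0.2443  0.0734] joints [-20.2  -2.9 -22.4  66.7 -27.8  81.9] 
goal [-0.0008, 0.006, 0.0004, 0.1301, -0.0294, 0.0014]
40 [0.0006, 0.0028, 0.0036, -0.0054, 0.0012, -0.0]
38 [0.0012, 0.0057, 0.0061, -0.0109, 0.0023, -0.0]
36 [0.0019, 0.0086, 0.0085, -0.0163, 0.0035, -0.0]
34 [0.0025, 0.0117, 0.0108, -0.0217, 0.0047, -0.0]
32 [0.0032, 0.0148, 0.013, -0.0272, 0.0059, -0.0]
30 [0.0039, 0.018, 0.015, -0.0326, 0.007, -0.0]
28 [0.0046, 0.0213, 0.017, -0.038, 0.0082, -0.0]
26 [0.0053, 0.0246, 0.0188, -0.0434, 0.0094, -0.0]
24 [0.0061, 0.028, 0.0205, -0.0489, 0.0106, -0.0]
22 [0.0068, 0.0315, 0.0221, -0.0543, 0.0117, -0.0]
20 [0.0076, 0.0351, 0.0235, -0.0597, 0.0129, -0.0]
18 [0.0084, 0.0386, 0.0248, -0.0652, 0.0141, -0.0]
16 [0.0008, 0.0036, 0.0012, -0.0054, 0.0012, -0.0]
14 [0.0016, 0.0073, 0.0023, -0.0109, 0.0023, -0.0]
12 [0.0024, 0.011, 0.0032, -0.0163, 0.0035, -0.0]
10 [0.0032, 0.0148, 0.004, -0.0217, 0.0047, -0.0]
8 [0.004, 0.0186, 0.0047, -0.0272, 0.0059, -0.0]
6 [0.0048, 0.0224, 0.0053, -0.0326, 0.007, -0.0]
4 [0.0057, 0.0263, 0.0057, -0.038, 0.0082, -0.0]
2 [0.0065, 0.0301, 0.0059, -0.0434, 0.0094, -0.0]
0 [0.0073, 0.034, 0.0061, -0.0489, 0.0106, -0.0]
-2 [0.0082, 0.0379, 0.0063, -0.0543, 0.0117, -0.0]
-4 [0.009, 0.0418, 0.0063, -0.0597, 0.0129, -0.0]
-6 [0.0099, 0.0456, 0.0063, -0.0652, 0.0141, -0.0]
```

Call:
{"op": "send_rows", "data": {"commands": [[[0.0045, 0.0195, 0.0376, 0, 0, 0, -0.6], [0.0098, 0.0427, 0.0824, 0, 0, 0, -0.6], [0.006, 0.03, 0.11, 0.0186, -0.0042, 0.0002, -0.6], [0.003, 0.02, 0.11, 0.0372, -0.0084, 0.0004, -0.6], [0, 0.01, 0.11, 0.0557, -0.0126, 0.0006, -0.6], [-0.003, 0, 0.11, 0.0743, -0.0168, 0.0008, -0.6], [-0.005, -0.01, 0.11, 0.0929, -0.021, 0.001, -0.6], [-0.007, -0.02, 0.11, 0.1115, -0.0252, 0.0012, -0.6], [-0.0081, -0.0274, 0.11, 0.1301, -0.0294, 0.0014, -0.6], [-0.0081, -0.0274, 0.11, 0.1301, -0.0294, 0.0014, -0.6], [-0.0081, -0.0274, 0.0944, 0.1301, -0.0294, 0.0014, -0.6], [-0.0081, -0.0274, 0.0944, 0.1301, -0.0294, 0.0014, -0.6]]]}}

```text
time_s: 18.92
eef_pos: [0.4249, -0.2644, 0.1419]
ee_rot: [[0.976, -0.205, 0.072], [-0.217, -0.917, 0.335], [-0.003, -0.343, -0.939]]
wrist_force: [0.0, 1.2, -0.2]
gripper_width: 0.803
```

```bash
python3 tip.py|head -6; python3 pnp.py; python3 - <<'E'
from place import *
d=grab('wrist');cv2.imwrite('pics/w8.png',d['pixels'])
# predicted plate corners, theta 48
f=np.radians(42)
for S in(0,.11):
  for x in(-.025,.025):
    P=np.array([-.006,.0037])+S*np.array([-np.sin(f),np.cos(f)])+.004*np.array([np.cos(f),np.sin(f)])
    print(S,x,proj(d,st(x,*P)).round(0))
E
```

```text
retreat+tilt
from [ 0.4249 -0.2644  0.1419] joints [-49.6   9.8   0.7  93.4  15.8  51.2] 
goal [0.0011, -0.0006, 0.0031, -0.0002, -0.0004, 0.0001]
grip
from [ 0.4249 -0.2644  0.1419] joints [-49.6   9.8   0.7  93.4  15.8  51.2] 
goal [0.0083, 0.0329, -0.0909, -0.0002, -0.0004, 0.0001]
quad [[290.0, 169.0], [350.0, 169.0], [366.0, 270.0], [282.0, 271.0]]
err [0.0003] ctr tool [ 0.0006 -0.0152  0.0953] ctr world [ 0.4358 -0.2179  0.0587] 
plate y,z in tool [-0.021  -0.4387  0.8984] [ 0.0125 -0.8986 -0.4386] world y [ 0.1337  0.7077 -0.6937] x [ 0.9775 -0.2096 -0.0254]
err [0.0298] ctr tool [ 0.0009 -0.0141  0.075 ] ctr world [ 0.4344 -0.2259  0.0774] 
plate y,z in tool [-0.0299 -0.8029 -0.5954] [-0.0199  0.5961 -0.8027] world y [0.0911 0.5435 0.8344] x [ 0.9758 -0.216   0.0341]
0 -0.025 [292. 173.]
0 0.025 [351. 173.]
0.11 -0.025 [280. 265.]
0.11 0.025 [364. 264.]
```

```bash
sed -i 's/42/45/g; s/E0=.*/E0=(-.0045,.004)/; s/k=(45-phi)\/48/k=1/; s/return (-.006+.0018\*k/return (-.0044/' tip.py; grep -n "return (" tip.py; python3 tip.py
```

```text
9:    return (-.0044,.0037*(phi==45)+(.0018+.004*np.sin(f))*(phi!=45))
retreat+tilt
from [ 0.4256 -0.2635  0.1441] joints [-49.5   9.6   0.8  93.5  15.8  51.2] 
goal [-0.0006, -0.0047, -0.0042, 0.0, -0.0001, -0.0002]
grip
from [ 0.4256 -0.2635  0.1441] joints [-49.5   9.6   0.8  93.5  15.8  51.2] 
goal [0.0067, 0.0288, -0.0982, 0.0, -0.0001, -0.0002]
43 [0.0006, 0.0028, 0.0038, -0.0058, 0.0012, -0.0]
41 [0.0012, 0.0056, 0.0066, -0.0115, 0.0025, -0.0]
39 [0.0018, 0.0085, 0.0093, -0.0173, 0.0037, -0.0]
36 [0.0025, 0.0115, 0.0119, -0.0231, 0.005, -0.0]
34 [0.0032, 0.0146, 0.0144, -0.0288, 0.0062, -0.0]
32 [0.0039, 0.0178, 0.0168, -0.0346, 0.0075, -0.0]
30 [0.0046, 0.0211, 0.019, -0.0404, 0.0087, -0.0]
28 [0.0053, 0.0245, 0.0211, -0.0462, 0.01, -0.0]
26 [0.006, 0.028, 0.0231, -0.0519, 0.0112, -0.0]
24 [0.0068, 0.0315, 0.0249, -0.0577, 0.0125, -0.0]
22 [0.0076, 0.0351, 0.0266, -0.0635, 0.0137, -0.0]
20 [0.0084, 0.0388, 0.0282, -0.0692, 0.015, -0.0]
17 [0.0008, 0.0037, 0.0014, -0.0058, 0.0012, -0.0]
15 [0.0016, 0.0075, 0.0027, -0.0115, 0.0025, -0.0]
13 [0.0025, 0.0113, 0.0038, -0.0173, 0.0037, -0.0]
11 [0.0033, 0.0152, 0.0048, -0.0231, 0.005, -0.0]
9 [0.0041, 0.0191, 0.0056, -0.0288, 0.0062, -0.0]
7 [0.005, 0.0231, 0.0063, -0.0346, 0.0075, -0.0]
5 [0.0059, 0.0271, 0.0068, -0.0404, 0.0087, -0.0]
2 [0.0067, 0.0311, 0.0072, -0.0462, 0.01, -0.0]
0 [0.0076, 0.0351, 0.0074, -0.0519, 0.0112, -0.0]
-2 [0.0085, 0.0391, 0.0076, -0.0577, 0.0125, -0.0]
-4 [0.0093, 0.0432, 0.0077, -0.0635, 0.0137, -0.0]
-6 [0.0102, 0.0472, 0.0077, -0.0692, 0.015, -0.0]
```

Go in and grip the raised edge.

Call:
{"op": "send_rows", "data": {"commands": [[[0.001, 0.002, -0.025, 0, 0, -0.0002, -0.6], [0.0025, 0.0105, -0.05, 0, 0, -0.0002, -0.6], [0.0046, 0.0197, -0.074, 0, 0, -0.0002, -0.6], [0.0067, 0.0288, -0.0982, 0, 0, -0.0002, -0.6], [0.0067, 0.0288, -0.0982, 0, 0, -0.0002, -0.6], [0.0067, 0.0288, -0.0982, 0, 0, -0.0002, -0.6]]]}}

```text
time_s: 19.52
eef_pos: [0.4306, -0.2414, 0.071]
ee_rot: [[0.977, -0.202, 0.073], [-0.215, -0.918, 0.334], [-0.0, -0.342, -0.94]]
wrist_force: [0.9, -0.5, -0.3]
gripper_width: 0.801
```

```bash
python3 tip.py|sed -n 4,6p; python3 pnp.py|head -3
```

```text
grip
from [ 0.4306 -0.2414  0.071 ] joints [-47.6   9.9  -7.4  84.6  16.2  53.2] 
goal [0.0001, -0.0007, -0.0007, -0.0, -0.0001, -0.0002]
quad [[279.0, 180.0], [359.0, 178.0], [389.0, 339.0], [260.0, 341.0]]
err [0.0009] ctr tool [-0.     -0.0179  0.0218] ctr world [ 0.4365 -0.219   0.0576] 
plate y,z in tool [-0.0203 -0.4353  0.9001] [-0.0085 -0.9002 -0.4355] world y [ 0.136   0.7032 -0.6979] x [ 0.9806 -0.196  -0.0064]
```

Call:
{"op": "send_rows", "data": {"commands": [[[0, 0, 0, 0, 0, 0, 0.2], [0, 0, 0, 0, 0, 0, 1], [0, 0, 0, 0, 0, 0, 1], [0, 0, 0, 0, 0, 0, 1], [0, 0, 0, 0, 0, 0, 1], [0, 0, 0, 0, 0, 0, 1]]]}}

```text
time_s: 20.07
eef_pos: [0.4316, -0.2443, 0.0728]
ee_rot: [[0.976, -0.205, 0.078], [-0.219, -0.918, 0.332], [0.003, -0.341, -0.94]]
wrist_force: [-0.6, 0.1, 6.1]
gripper_width: 0.567
```

```bash
python3 pnp.py|head -3
```

```text
quad [[275.0, 176.0], [355.0, 174.0], [384.0, 331.0], [258.0, 334.0]]
err [0.0008] ctr tool [-0.0019 -0.0197  0.0245] ctr world [ 0.4357 -0.2177  0.0565] 
plate y,z in tool [-0.0311 -0.4406  0.8972] [-0.0025 -0.8976 -0.4409] world y [ 0.1293  0.709  -0.6932] x [ 0.9806 -0.1951 -0.0166]
```

Call:
{"op": "send_rows", "data": {"commands": [[[0.0006, 0.0028, 0.0048, -0.0058, 0.0012, 0, 1], [0.0012, 0.0056, 0.0076, -0.0115, 0.0025, 0, 1], [0.0018, 0.0085, 0.0103, -0.0173, 0.0037, 0, 1], [0.0025, 0.0115, 0.0129, -0.0231, 0.005, 0, 1], [0.0032, 0.0146, 0.0154, -0.0288, 0.0062, 0, 1], [0.0039, 0.0178, 0.0178, -0.0346, 0.0075, 0, 1], [0.0046, 0.0211, 0.02, -0.0404, 0.0087, 0, 1], [0.0053, 0.0245, 0.0221, -0.0462, 0.01, 0, 1], [0.006, 0.028, 0.0241, -0.0519, 0.0112, 0, 1], [0.0068, 0.0315, 0.0259, -0.0577, 0.0125, 0, 1], [0.0076, 0.0351, 0.0276, -0.0635, 0.0137, 0, 1], [0.0084, 0.0388, 0.0292, -0.0692, 0.015, 0, 1]]]}}

```text
time_s: 21.12
eef_pos: [0.438, -0.2157, 0.0953]
ee_rot: [[0.976, -0.218, -0.015], [-0.218, -0.971, -0.099], [0.007, 0.1, -0.995]]
wrist_force: [-1.5, 0.4, 5.8]
gripper_width: 0.569
```

```bash
python3 pnp.py|head -3; python3 - <<'E'
from tip import *
s=ctrl.state();print(s['wrist_force'],s['joints'])
goal(tcp(19.5,E(19.5),20-25.5),-12.5,-5.5);goal(tcp(-6,E(-6),-31),-12.5,-31)
E
```

```text
quad [[274.0, 185.0], [357.0, 185.0], [384.0, 331.0], [258.0, 334.0]]
err [0.0051] ctr tool [-0.0019 -0.0181  0.0221] ctr world [ 0.44   -0.1988  0.0717] 
plate y,z in tool [-0.0295 -0.3544  0.9346] [ 0.0132 -0.9351 -0.3541] world y [ 0.0335  0.257  -0.9658] x [ 0.9749 -0.2214 -0.0251]
[-1.45490476  0.27593133  6.59622129] [-30.46459596  -3.86405322 -16.55664109  75.14378972  -5.39588172
  71.95737497]
from [ 0.4383 -0.2146  0.0956] joints [-30.5  -3.9 -16.6  75.1  -5.4  72. ] 
goal [-0.0018, 0.0023, -0.0052, 0.001, 0.0009, 0.0]
from [ 0.4383 -0.2146  0.0956] joints [-30.5  -3.9 -16.6  75.1  -5.4  72. ] 
goal [0.0084, 0.0495, 0.0025, -0.0681, 0.0162, -0.0002]
```

Call:
{"op": "send_rows", "data": {"commands": [[[0.0006, 0.004, 0.0014, -0.0058, 0.0012, 0, 1], [0.0012, 0.008, 0.0026, -0.0115, 0.0025, 0, 1], [0.0018, 0.012, 0.0036, -0.0173, 0.0037, 0, 1], [0.0025, 0.016, 0.0044, -0.0231, 0.005, 0, 1], [0.0032, 0.02, 0.005, -0.0288, 0.0062, 0, 1], [0.0039, 0.0242, 0.0054, -0.0346, 0.0075, 0, 1], [0.0046, 0.0284, 0.0056, -0.0404, 0.0087, 0, 1], [0.0053, 0.0326, 0.0056, -0.0462, 0.01, 0, 1], [0.006, 0.0368, 0.0054, -0.0519, 0.0112, 0, 1], [0.0068, 0.041, 0.0052, -0.0577, 0.0125, 0, 1], [0.0076, 0.0452, 0.005, -0.0635, 0.0137, 0, 1], [0.0084, 0.0492, 0.0045, -0.0685, 0.015, 0, 1]]]}}

```text
time_s: 22.17
eef_pos: [0.4461, -0.1789, 0.1023]
ee_rot: [[0.977, -0.19, -0.101], [-0.215, -0.835, -0.507], [0.012, 0.517, -0.856]]
wrist_force: [-3.7, 4.9, 17.9]
gripper_width: 0.563
```

```bash
python3 pnp.py|head -3; python3 - <<'E'
from tip import *
s=ctrl.state();print(s['wrist_force'])
goal(tcp(-6,E(-6),-31),-12.5,-31)
e=grab('scene');t=grab('top');w=grab('wrist');cv2.imwrite('pics/w9.png',w['pixels']);cv2.imwrite('pics/s9.png',e['pixels']);cv2.imwrite('pics/t9.png',t['pixels'])
E
```

```text
quad [[268.0, 239.0], [366.0, 238.0], [383.0, 331.0], [258.0, 334.0]]
err [0.0274] ctr tool [-0.0015 -0.0081  0.0065] ctr world [ 0.4457 -0.1745  0.0924] 
plate y,z in tool [-0.0182  0.0497  0.9986] [-0.0101 -0.9987  0.0495] world y [-0.1278 -0.5452 -0.8285] x [ 0.9765 -0.2153 -0.0089]
[-3.90053106  5.15680267 18.4467796 ]
from [ 0.4463 -0.1783  0.1022] joints [-10.2  -2.  -19.1  73.5 -31.2  92.5] 
goal [-0.0023, 0.0011, -0.0064, 0.001, 0.0017, -0.0005]
```

Call:
{"op": "send_rows", "data": {"commands": [[[0, 0, 0.002, 0, 0, 0, 1], [0, 0, 0.004, 0, 0, 0, 1], [0, 0, 0.005, 0, 0, 0, 1], [0, 0, 0.005, 0, 0, 0, 1]]]}}

```text
time_s: 22.7
eef_pos: [0.4459, -0.1783, 0.1023]
ee_rot: [[0.976, -0.191, -0.101], [-0.216, -0.837, -0.502], [0.011, 0.512, -0.859]]
wrist_force: [2.9, 0.6, 6.9]
gripper_width: 0.565
```

```bash
python3 - <<'E'
from tip import *
s=ctrl.state();print(s['wrist_force'],s['torque'],s['eef_pos'])
R=np.array(s['ee_rot']);ct=np.array([-.0019,-.0197,.0225]);yd=np.array([-.03,-.4406,.8972])
for q in(0,.055): 
    c=R@(ct+q*yd)+s['eef_pos']-G;print(q,c@ex,c@ey,c[2])
v=R@yd;print('lean deg',np.degrees(np.arctan2(-v@ey,-v[2])))
e=grab('scene');w=grab('wrist')
f=lambda im,s:cv2.resize(im,s,interpolation=cv2.INTER_CUBIC)
cv2.imwrite('pics/p10.png',np.clip(np.hstack([f(w['pixels'],(400,300)),f(e['pixels'][145:245,270:390],(400,300))])*1.4,0,255).astype(np.uint8))
E
```

```text
[2.9267691  0.59817008 6.89854366] [-0.10128524 -0.7709571   0.40093372] [ 0.44593211 -0.17830373  0.1022932 ]
0 -3.936699938407377e-05 0.0028586950111202185 0.06085876122738827
0.055 -0.0010968076978681053 -0.0015997033911518592 0.0060500665899878535
lean deg 4.650470350845355
```

Call:
{"op": "send_rows", "data": {"commands": [[[0, 0, 0.004, 0, 0, 0, 1], [0, 0, 0.004, 0, 0, 0, 1], [0, 0, 0.004, 0, 0, 0, 0.1], [0, 0, 0.004, 0, 0, 0, -0.3], [0, 0, 0.004, 0, 0, 0, -0.6], [0, 0, 0.004, 0, 0, 0, -0.6], [0, 0, 0.004, 0, 0, 0, -0.6], [0, 0, 0.004, 0, 0, 0, -0.6], [0, 0, 0.004, 0, 0, 0, -0.6]]]}}

```text
time_s: 23.55
eef_pos: [0.4431, -0.1773, 0.1024]
ee_rot: [[0.976, -0.187, -0.107], [-0.216, -0.839, -0.5], [0.004, 0.511, -0.86]]
wrist_force: [-1.9, 0.1, 1.1]
gripper_width: 0.799
```

```bash
python3 - <<'E'
from tip import *
s=ctrl.state();print(s['wrist_force'],s['eef_pos'],s['gripper_width'])
e=grab('scene');w=grab('wrist')
f=lambda im,s:cv2.resize(im,s,interpolation=cv2.INTER_CUBIC)
cv2.imwrite('pics/p11.png',np.clip(np.hstack([f(w['pixels'],(400,300)),f(e['pixels'][145:245,270:390],(400,300))])*1.4,0,255).astype(np.uint8))
f8=np.radians(-8)
for S in(.055,.11):
  for x in(-.025,.025):
   for o in(.004,-.004):
    P=np.array([-.004,.0006])+S*np.array([-np.sin(f8),np.cos(f8)])+o*np.array([np.cos(f8),np.sin(f8)])
    print(S,x,o,'w',proj(w,st(x,*P)).round(0),'s',proj(e,st(x,*P)).round(1))
for d,n in((w,'w'),(e,'s')):
    m=cv2.inRange(cv2.cvtColor(d['pixels'],cv2.COLOR_BGR2HSV),(108,100,40),(132,255,255))
    cs,_=cv2.findContours(m,0,1)
    for c in cs:
        if cv2.contourArea(c)>60: print(n,cv2.approxPolyN(cv2.convexHull(c),4).reshape(-1,2).tolist(),cv2.boundingRect(c))
E
```

```text
[-1.87189986  0.10696016  1.11717106] [ 0.44309449 -0.1772777   0.1024193 ] 0.7988887323178967
0.055 -0.025 0.004 w [275. 229.] s [331.2 194.7]
0.055 -0.025 -0.004 w [277. 241.] s [329.7 192.5]
0.055 0.025 0.004 w [372. 228.] s [313.4 201. ]
0.055 0.025 -0.004 w [371. 240.] s [312.  198.7]
0.11 -0.025 0.004 w [262. 318.] s [333.  179.8]
0.11 -0.025 -0.004 w [264. 330.] s [331.5 177.5]
0.11 0.025 0.004 w [389. 317.] s [314.5 186.1]
0.11 0.025 -0.004 w [387. 329.] s [313.  183.8]
w [[364, 240], [378, 329], [250, 327], [276, 172]] (252, 175, 124, 154)
s [[176, 0], [183, 31], [142, 44], [116, 0]] (117, 0, 67, 44)
```

Call:
{"op": "send_rows", "data": {"commands": [[[0.002, 0.01, 0.017, 0, 0, 0, -0.6], [0.0057, 0.0266, 0.046, 0, 0, 0, -0.6], [0.0114, 0.0533, 0.092, 0, 0, 0, -0.6], [0.0114, 0.07, 0.13, 0, 0, 0, -0.6], [-0.03, 0.1, 0.17, 0, 0, 0, -0.6], [-0.07, 0.13, 0.2, 0, 0, 0, -0.6], [-0.1, 0.16, 0.22, 0, 0, 0, -0.6], [-0.1, 0.16, 0.22, 0, 0, 0, -0.6], [-0.1, 0.16, 0.22, 0, 0, 0, -0.6]]]}}

```text
time_s: 24.4
eef_pos: [0.3688, -0.0563, 0.2696]
ee_rot: [[0.977, -0.187, -0.101], [-0.213, -0.84, -0.5], [0.009, 0.51, -0.86]]
wrist_force: [0.2, -0.2, -0.6]
gripper_width: 0.799
```

```bash
python3 - <<'E'
from tip import *
e=grab('scene');t=grab('top')
f=lambda im,s:cv2.resize(im,s,interpolation=cv2.INTER_CUBIC)
a=e['pixels'][145:245,270:390];b=t['pixels'][265:335,365:445]
top=np.hstack([f(a,(400,330)),f(b,(400,330))]);bot=np.hstack([f(e['pixels'][220:430,270:510],(300,260)),f(t['pixels'][100:360,100:520],(500,260))])
cv2.imwrite('pics/fin.png',np.clip(np.vstack([top,bot])*1.4,0,255).astype(np.uint8))
f8=np.radians(-8)
for S in(.0,.11):
  for x in(-.025,.025):
   for o in(.004,-.004):
    P=np.array([-.004,.0006])+S*np.array([-np.sin(f8),np.cos(f8)])+o*np.array([np.cos(f8),np.sin(f8)])
    print(S,x,o,'scene crop',((proj(e,st(x,*P))-[269.6,144.6])*[3.333,3.3]).round(0),'top crop',((proj(t,st(x,*P))-[364.6,264.6])*[5,4.714]).round(0))
E
```

```text
0.0 -0.025 0.004 scene crop [200. 211.] top crop [143. 204.]
0.0 -0.025 -0.004 scene crop [195. 204.] top crop [162. 208.]
0.0 0.025 0.004 scene crop [143. 231.] top crop [170.  94.]
0.0 0.025 -0.004 scene crop [138. 224.] top crop [189.  98.]
0.11 -0.025 0.004 scene crop [211. 116.] top crop [146. 208.]
0.11 -0.025 -0.004 scene crop [206. 109.] top crop [167. 213.]
0.11 0.025 0.004 scene crop [150. 137.] top crop [176.  86.]
0.11 0.025 -0.004 scene crop [145. 129.] top crop [197.  90.]
```

View pics/fin.png

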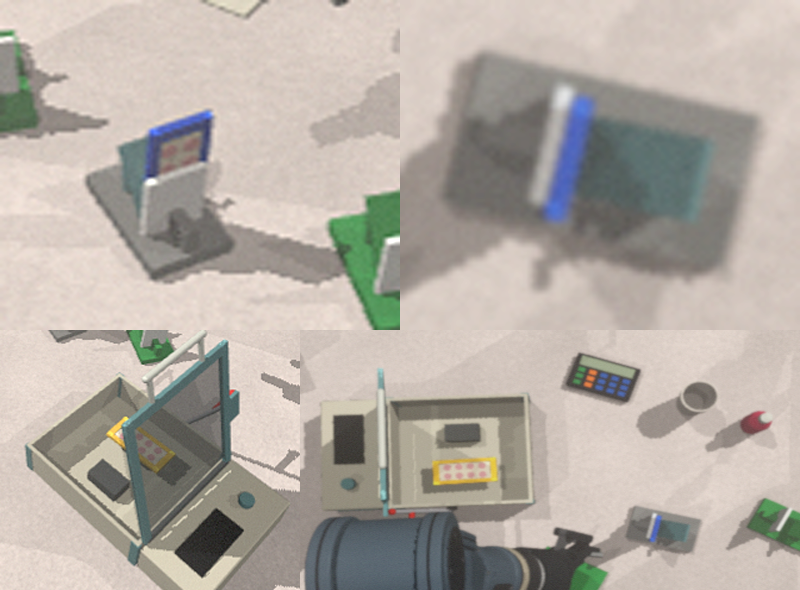

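The final view shows the blue cassette upright against the white panel: scene-crop top corners at (147,131) and (211,113), within a few pixels of the predicted 8° lean. It is about 3 mm off the groove's middle. The cover is propped with the stay set, and yellow, cup, bottle and calculator have not moved. I'm handing in.

```bash
python3 -c "
from plant import ctrl
print(ctrl.close_job())"
```

```text
the job is handed in; nothing more can be done
None
```

The job is done and was handed in at about 24.5 s of the 70 s allowed; the hand-in gave no verdict.

**What I did**
- **Cover and stay:** I raised the cover by its bar to about 1.45 rad, then swung the stay to its stop, at about 2.09 rad by the arm's pose.
- **Placing:** I took out the blue cassette and laid it on the ramp at about 44–48°. When I let go, its centre was within about 1 mm of the groove's middle.
- **Tipping up:** I gripped it again near its raised edge, tipped it up about the groove, released it against the panel and backed away.

**Last checks**
- **Cassette:** in both cameras it stands upright on the white panel. Its top corners are within a few pixels of the predicted 8° lean, and it is about 3 mm off the groove's middle along x.
- **Cover and other objects:** the cover is propped open with the stay set. By eye in the last picture, the yellow cassette, bottle, cup and calculator have not moved.
- **Arm:** it is clear of everything, with wrist force near zero.

**What disagreed**
- The two ramp-angle estimates differed: 48° planned, about 44° measured from the wrist camera after release.
- While tipping up, the cassette pressed on the groove floor, with the wrist force peaking at about 18 N. I eased it off before release.
- Just before release, the wrist camera put the cassette about 5 mm too high and leaning only 4.7°. The final views did not confirm that.

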